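# Hang the rinsed record-wash beakers to drain

### The job

First push the loose drain tube of the drip tray fully home in its push-fit collet, before any beaker touches the rack. Then hang all three rinsed beakers mouth-down on the rack's sloping pegs, each on a peg of its own and slid down until the inside of its base rests on the peg's tip; set them down gently, without letting them fall. Leave the fluid bottle, brush and record weight where they are.

Things in the scene. Friction and masses are not known exactly. Their poses are not given: they have to be found in the camera images.
- blue_mid (a point): Centre (on the axis, half-way up) of the loose blue plastic beaker, about 70 g: tapered, 88 mm tall, outside 64 mm across the mouth and 54 mm across the base, wall and base 3 mm thick. Starts mouth-down on the black rubber mat (4 mm thick). z runs from mouth to closed base: the base's outer face is 44 mm away along +z, the mouth 44 mm along -z.
- white_mid (a point): Centre (on the axis, half-way up) of the loose white plastic beaker, about 70 g: tapered, 88 mm tall, outside 64 mm across the mouth and 54 mm across the base, wall and base 3 mm thick. Starts mouth-down on the black rubber mat (4 mm thick). z runs from mouth to closed base: the base's outer face is 44 mm away along +z, the mouth 44 mm along -z.
- orange_mid (a point): Centre (on the axis, half-way up) of the loose orange plastic beaker, about 70 g: tapered, 88 mm tall, outside 64 mm across the mouth and 54 mm across the base, wall and base 3 mm thick. Starts mouth-down on the black rubber mat (4 mm thick). z runs from mouth to closed base: the base's outer face is 44 mm away along +z, the mouth 44 mm along -z.
- blue_floor (a point): Centre of the inner face of the blue beaker's base (on its axis, 41 mm from blue_mid along +z, 3 mm under the base's outer face).
- white_floor (a point): Centre of the inner face of the white beaker's base (on its axis, 41 mm from white_mid along +z, 3 mm under the base's outer face).
- orange_floor (a point): Centre of the inner face of the orange beaker's base (on its axis, 41 mm from orange_mid along +z, 3 mm under the base's outer face).
- peg_low_left: Sloping green drain peg, lower front row, left (+y end) of three. Origin at its round tip; z runs up out of the peg along its axis, leaning 35 degrees from vertical towards the robot's side (all pegs are parallel); y level along the rail. 14 mm thick, 105 mm long, root on the rail. A seated beaker has the inside of its base on the tip; let go, its mouth sags about 20 mm until its wall lies on the peg.
- peg_low_mid: Sloping green drain peg, lower front row, middle of three. Origin at its round tip; z runs up out of the peg along its axis, leaning 35 degrees from vertical towards the robot's side (all pegs are parallel); y level along the rail. 14 mm thick, 105 mm long, root on the rail. A seated beaker has the inside of its base on the tip; let go, its mouth sags about 20 mm until its wall lies on the peg.
- peg_low_right: Sloping green drain peg, lower front row, right (-y end) of three. Origin at its round tip; z runs up out of the peg along its axis, leaning 35 degrees from vertical towards the robot's side (all pegs are parallel); y level along the rail. 14 mm thick, 105 mm long, root on the rail. A seated beaker has the inside of its base on the tip; let go, its mouth sags about 20 mm until its wall lies on the peg.
- peg_high_left: Sloping green drain peg, upper rear row, left (+y end) of three. Origin at its round tip; z runs up out of the peg along its axis, leaning 35 degrees from vertical towards the robot's side (all pegs are parallel); y level along the rail. 14 mm thick, 105 mm long, root on the rail. A seated beaker has the inside of its base on the tip; let go, its mouth sags about 20 mm until its wall lies on the peg.
- peg_high_mid: Sloping green drain peg, upper rear row, middle of three. Origin at its round tip; z runs up out of the peg along its axis, leaning 35 degrees from vertical towards the robot's side (all pegs are parallel); y level along the rail. 14 mm thick, 105 mm long, root on the rail. A seated beaker has the inside of its base on the tip; let go, its mouth sags about 20 mm until its wall lies on the peg.
- peg_high_right: Sloping green drain peg, upper rear row, right (-y end) of three. Origin at its round tip; z runs up out of the peg along its axis, leaning 35 degrees from vertical towards the robot's side (all pegs are parallel); y level along the rail. 14 mm thick, 105 mm long, root on the rail. A seated beaker has the inside of its base on the tip; let go, its mouth sags about 20 mm until its wall lies on the peg.
- drain_tube (a joint): How far the drain tube is pulled out of its push-fit collet, in m: 0 = fully home (bottomed), about 0.014 to 0.026 at the start. It slides level, along the rack's length; the seal resists with about 7 N all the way to the stop and the tube stays where it is left.
- tube_bend (a point): On the white drain tube (12 mm thick, straight and level, axis 64 mm above the bench): the middle of its outer bend, where it turns down over the grey waste tub (170 mm square, 40 mm high) for a 30 mm spout. The bend's outer face is 6 mm beyond this point, away from the collet. 85 mm from the collet's face when home; the tube's black depth mark then touches the collet's blue ring.
- collet_face (a point): Centre of the outer face of the push-fit collet (black fitting 23 mm thick, blue ring) on the right (-y) end of the rack's aluminium drip tray; fixed to the rack. The tube is pushed in along the line from tube_bend to this point.
- rack: Draining rack, fixed to the bench: drip tray 210 x 330 mm, rim 82 mm high, on rubber feet, with a steel bar frame and six pegs (tips to 267 mm). Pegs are 100 mm apart in a row; the rear row is 115 mm behind the front row, square to the pegs, so all six tips are level along the pegs' direction. Origin on the bench under the rack's middle; front (-x) faces the robot, y along its length.
- fluid: Bystander: amber bottle of record-cleaning fluid, 64 mm across, 170 mm tall; origin under its base.
- brush: Bystander: wooden-backed record brush, 40 x 110 x 34 mm, lying bristles down; origin under its middle, y along its length.
- puck: Bystander: brass record weight, 76 mm across, 50 mm high; origin under its base.
Things that resemble listed ones, but are neither listed nor needed, are in the scene too. There is more than one size of the part that bears blue_mid; the job needs the smallest.

How it is judged (in metres and radians):
On the way, in this order (a step that is already met when the one before it is completed fails the run):
1. the drain tube is pushed home in its collet (value of joint drain_tube below 0.002 m), for 0.2 s.
2. a first beaker hangs seated on a peg (value of joint drain_tube below 0.002 m and ((linear speed of blue below 0.05 m/s and angle between blue's own z axis and vertical below 1 rad and z of blue_floor in the frame of peg_low_mid below 0.008 m and angle between the z axis of blue and the z axis of peg_low_mid, either way round below 0.4 rad and (distance between blue_floor and peg_low_left below 0.022 m or distance between blue_floor and peg_low_mid below 0.022 m or distance between blue_floor and peg_low_right below 0.022 m or distance between blue_floor and peg_high_left below 0.022 m or distance between blue_floor and peg_high_mid below 0.022 m or distance between blue_floor and peg_high_right below 0.022 m)) or (linear speed of white below 0.05 m/s and angle between white's own z axis and vertical below 1 rad and z of white_floor in the frame of peg_low_mid below 0.008 m and angle between the z axis of white and the z axis of peg_low_mid, either way round below 0.4 rad and (distance between white_floor and peg_low_left below 0.022 m or distance between white_floor and peg_low_mid below 0.022 m or distance between white_floor and peg_low_right below 0.022 m or distance between white_floor and peg_high_left below 0.022 m or distance between white_floor and peg_high_mid below 0.022 m or distance between white_floor and peg_high_right below 0.022 m)) or (linear speed of orange below 0.05 m/s and angle between orange's own z axis and vertical below 1 rad and z of orange_floor in the frame of peg_low_mid below 0.008 m and angle between the z axis of orange and the z axis of peg_low_mid, either way round below 0.4 rad and (distance between orange_floor and peg_low_left below 0.022 m or distance between orange_floor and peg_low_mid below 0.022 m or distance between orange_floor and peg_low_right below 0.022 m or distance between orange_floor and peg_high_left below 0.022 m or distance between orange_floor and peg_high_mid below 0.022 m or distance between orange_floor and peg_high_right below 0.022 m)))), for 0.2 s.
3. all three beakers hang seated on pegs (value of joint drain_tube below 0.002 m and linear speed of each of blue, white, orange below 0.05 m/s and angle between each of blue, white, orange's own z axis and vertical below 1 rad and z of each of blue_floor, white_floor, orange_floor in the frame of peg_low_mid below 0.008 m and angle between the z axis of each of blue, white, orange and the z axis of peg_low_mid, either way round below 0.4 rad and (distance between blue_floor and peg_low_left below 0.022 m or distance between blue_floor and peg_low_mid below 0.022 m or distance between blue_floor and peg_low_right below 0.022 m or distance between blue_floor and peg_high_left below 0.022 m or distance between blue_floor and peg_high_mid below 0.022 m or distance between blue_floor and peg_high_right below 0.022 m) and (distance between white_floor and peg_low_left below 0.022 m or distance between white_floor and peg_low_mid below 0.022 m or distance between white_floor and peg_low_right below 0.022 m or distance between white_floor and peg_high_left below 0.022 m or distance between white_floor and peg_high_mid below 0.022 m or distance between white_floor and peg_high_right below 0.022 m) and (distance between orange_floor and peg_low_left below 0.022 m or distance between orange_floor and peg_low_mid below 0.022 m or distance between orange_floor and peg_low_right below 0.022 m or distance between orange_floor and peg_high_left below 0.022 m or distance between orange_floor and peg_high_mid below 0.022 m or distance between orange_floor and peg_high_right below 0.022 m)), for 0.2 s.
At the end, for the whole second after the job is handed in: Tube home (under 2 mm out). Each beaker hangs still, mouth-down, let go, on its own peg: centre of the base's inner face within 22 mm of the peg's tip and at most 8 mm above it along the peg, axis within 0.4 rad of the peg's. Bottle, brush and weight within 30 mm of their starts (all of step 3 and distance of each of fluid, brush, puck from where it was at the start of the episode below 0.03 m); the robot touches nothing.
It fails at once if a beaker touches the rack while the drain tube is still loose (more than 4 mm out) (value of joint drain_tube above 0.004 m and contact force between any of blue, white, orange and rack above 0.3 N).
It fails at once if a beaker is dropped: it falls freely, out of the fingers, faster than 0.9 m/s (a fall of about 4 cm) ((linear speed of blue above 0.9 m/s and contact force between the fingers and blue below 0.05 N) or (linear speed of white above 0.9 m/s and contact force between the fingers and white below 0.05 N) or (linear speed of orange above 0.9 m/s and contact force between the fingers and orange below 0.05 N)).
It fails at once if the bottle, brush or record weight is moved more than 30 mm (distance of any of fluid, brush, puck from where it was at the start of the episode above 0.03 m).
It also fails if it takes over 72 s, if anything falls off the work surface, if the arm or the gripper's body presses on something with over 40 N, if the wrist force passes 120 N, or if a joint passes its speed limit or range.

### The arm

A 6-joint arm with a two-finger parallel gripper is mounted at the origin on the work surface. World frame = base frame: x ahead of the robot, y to its left, z up, the work surface at z = 0. Lengths are in m, angles in degrees, forces in N, time in s.
With the tool pointing down it reaches from about 0.4 to 0.825 m from the base axis. Payload 7 kg.
Tool frame: the origin (TCP) lies midway between the tips of the shut fingers; the grasp point (between the pads) lies 19 mm behind it; z points along the fingers, y is the direction in which the jaws open and shut (so a half turn about z gives the same grasp; the last joint's range is limited). The gripper opens to 88 mm and grips with 3 to 60 N. Pads are 19 mm wide; open, the fingers measure 130 mm over their backs; the gripper's body (78 mm by 193 mm) begins 47 mm behind the grasp point.
Start: joints at [-52.42, 20.546, 0.682, 0, -70.136, -16.507], TCP at [0.243, -0.63, 0.227] pointing down, gripper open.
Joint ranges: [-176.03, 176.03], [-82.01, 121.73], [-58.28, 71.71], [-173.87, 95.51], [-174.79, -0.11], [-173.66, 173.66]. Speed limits (degrees/s): [136.94, 136.94, 172.46, 180, 180, 180].

### API

Orientations are given as [roll, pitch, yaw] about the fixed x, y, z axes, in that order (R = Rz(yaw) Ry(pitch) Rx(roll)).
In Python, from plant import get_state, capture, close_job gives the robot as it stands.
- The arm moves only by the tool apply_moves, never from a script. Its argument "commands" is a list of rows, each an object with "grip": the opening, from 0 (shut) to 1 (fully open); "dp": the shift along the tool's x, y, z in mm, a list of three; "yaw": the turn about the tool's z in rad. A call has 1 to 12 rows; each row is the pose to reach, as a shift and turn from the pose commanded when the call began, along the tool's axes at that moment; what a row does not reach only later rows make up. A row lasts 1/8 s, in which the tool goes at most 62.5 mm and 10.7 degrees, less where a joint would pass 70% of its speed; a pose out of reach is approached as far as the arm can. A call with a gripper value outside its range is refused whole. The fingers move at their own pace and stop on an object; "newtons" is the grip in N (left out, the last holds). Time passes only in rows, so rows that repeat a pose let the fingers close. It gives the time, the measured TCP pose, the force and the opening at its end, in the units of the state.
- get_state(): the state, without advancing time (a new reading comes with each control period).
- capture(name): name is "scene" or "top" or "wrist"; returns a dict with "color" (420x560x3 uint8, red, green, blue), "camera_matrix" (3x3 intrinsics, pixels), "xyz" and "rotation" of the camera in the world; the wrist camera has in their place "T_tool_cam" (4x4, takes a point from camera to tool coordinates, whose origin is the TCP and whose axes are the flange's). Camera axes: x right, y up, looking along -z (the intrinsics and any distortion apply to the point x, -y, -z); pixel columns grow to the right and rows downward; lengths in m; the calibration is good to about 2 mm. A picture is of the moment at which its call begins: read the wrist's pose just before it. There is no depth.
- close_job(): hands the job in, once; it reports no verdict.
The state is a dict: "time_s": time; "joints": joint angles; "qd": joint speeds; "joint_torque": joint torques, N m; "tcp_pos": TCP position; "eef_rot": TCP orientation; "contact_force": force on the tool from outside, world axes, zero at the start; "moment": the same for the moment, N m; "gripper_width": finger opening in m.
Only numpy, scipy, OpenCV 4.12 (cv2) and the standard library are available. Lean on these libraries where they do the work, as an engineer would, in place of code of your own. Each camera call takes 0.05 s, during which the arm holds its last target.

## Working session

There is one attempt and no reset: what is moved stays moved. The work goes in short steps, Python scripts to look and compute and a tool call to move; the robot and the scene stay as the last step left them, time stands still between calls to the robot, and variables do not carry over. Pictures are saved under pics/ and viewed, and the job is handed in when it is done.

Besides the shell and the picture viewer there is one more tool, called by a JSON object that holds its "name" and its "arguments", one argument or row to a line. apply_moves: Moves the arm, as the interface text tells. Its arguments: {"type":"object","properties":{"commands":{"type":"array","items":{"type":"object","properties":{"grip":{"type":"number"},"dp":{"type":"array","items":{"type":"number"}},"yaw":{"type":"number"}}}},"newtons":{"type":"number"}},"required":["commands"]}

```bash
ls; mkdir -p pics
python3 - <<'E'
from plant import get_state, capture
import cv2,numpy as np
print(get_state())
for n in ("scene","top","wrist"):
    c=capture(n); cv2.imwrite(f"pics/{n}0.png",c["color"][:,:,::-1])
    print(n,{k:np.round(v,4).tolist() for k,v in c.items() if k!="color"})
E
```

```text
pics
{'time_s': 0.0, 'joints': array([-5.24209697e+01,  2.05895439e+01,  6.33436683e-01, -2.04665416e-02,
       -7.01355528e+01, -1.65064901e+01]), 'qd': array([ 0.03735826, -0.0518881 ,  0.00147821,  0.07815094,  0.01603276,
        0.03805221]), 'joint_torque': array([ 3.63186173e-04, -5.82717276e+01,  2.93063056e+01,  6.99750915e+00,
        7.07254512e-03, -1.53140181e-04]), 'tcp_pos': array([ 0.24248992, -0.62941073,  0.22564038]), 'eef_rot': array([ 1.79906650e+02, -7.59835738e-03, -1.58934423e+02]), 'contact_force': array([ 0.89881808, -0.19045581,  0.13908168]), 'moment': array([-0.04582526, -0.00882914, -0.00723522]), 'gripper_width': 0.08754145853468288}
scene {'camera_matrix': [[524.7327, 0.0, 272.6539], [0.0, 524.7327, 211.1249], [0.0, 0.0, 1.0]], 'xyz': [1.2996, -0.0287, 1.4464], 'rotation': [29.8118, 0.6451, 81.6672]}
top {'camera_matrix': [[420.0008, 0.0, 281.1552], [0.0, 420.0008, 210.29], [0.0, 0.0, 1.0]], 'xyz': [0.4591, 0.0483, 1.3096], 'rotation': [5.3074, -0.2094, -89.5533]}
wrist {'camera_matrix': [[309.3249, 0.0, 276.3237], [0.0, 309.3249, 209.8047], [0.0, 0.0, 1.0]], 'T_tool_cam': [[0.001, 0.9624, 0.2716, 0.0728], [1.0, -0.001, -0.0002, -0.0001], [0.0001, 0.2716, -0.9624, -0.1578], [0.0, 0.0, 0.0, 1.0]]}
```

View pics/scene0.png

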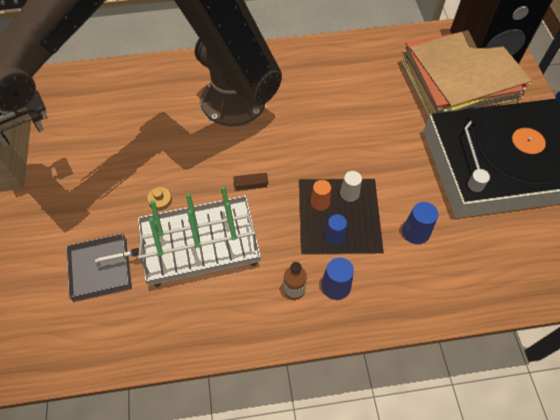

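View pics/top0.png

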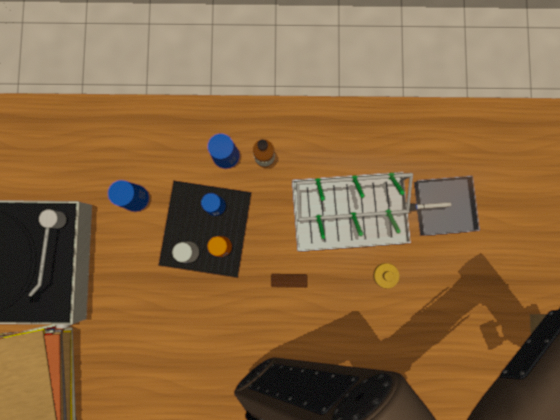

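View pics/wrist0.png

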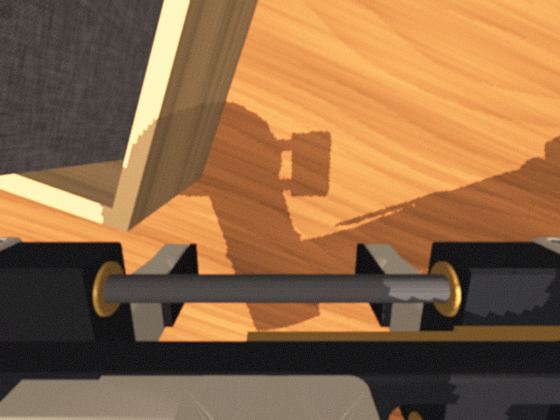

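The scene view shows the rack with its tube near (112,255), and three beakers on the black mat: orange (320,195), white (351,186) and blue (337,230). Blue candidates, scene pixels:
- (337,230), on the mat
- (422,222) and (338,278), both off the mat and visibly larger

The one on the mat fits the description. I'll confirm with enlarged crops.

Run:
```python
import cv2
a=cv2.imread("pics/top0.png"); b=cv2.imread("pics/scene0.png")
def crop(im,x0,y0,x1,y1,s,n): cv2.imwrite(n,cv2.resize(im[y0:y1,x0:x1],None,fx=s,fy=s,interpolation=cv2.INTER_CUBIC))
crop(a,100,125,285,285,4,"pics/t_beak.png"); crop(a,280,160,490,300,3.8,"pics/t_rack.png")
crop(b,285,160,450,305,4,"pics/s_beak.png"); crop(b,55,170,275,305,3.6,"pics/s_rack.png")
```

```text
(no output)
```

View pics/t_beak.png

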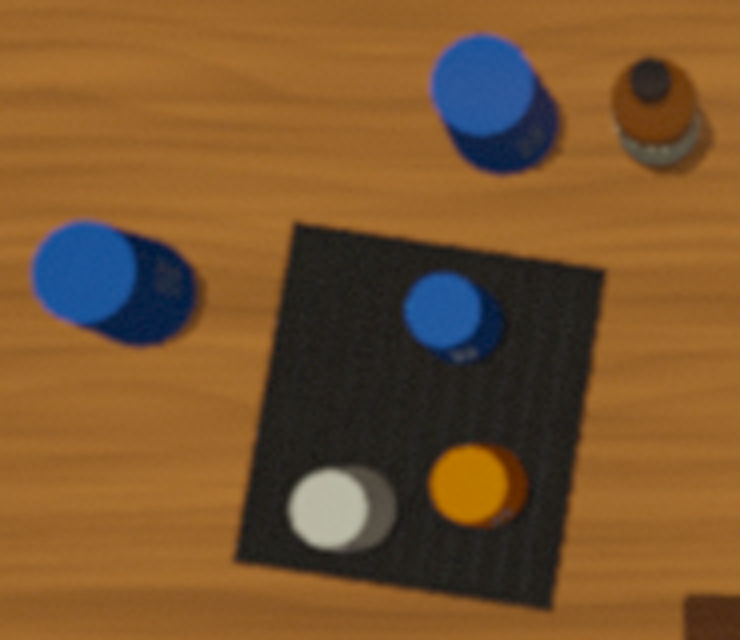

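View pics/t_rack.png

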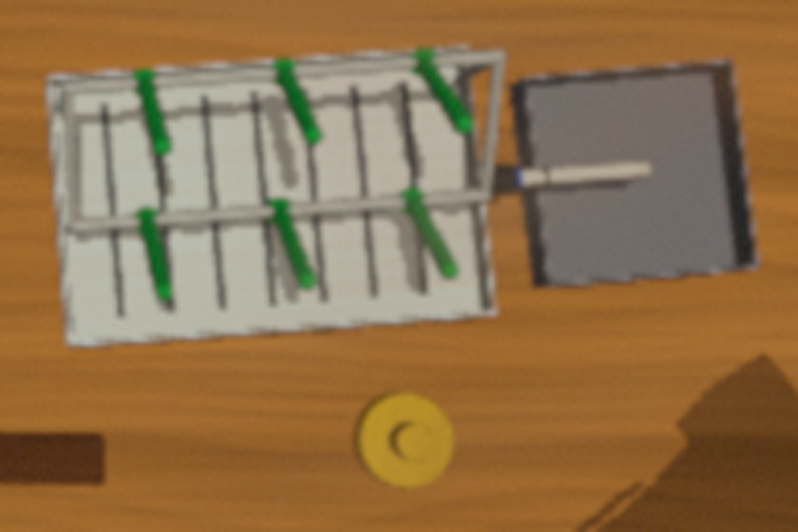

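View pics/s_beak.png

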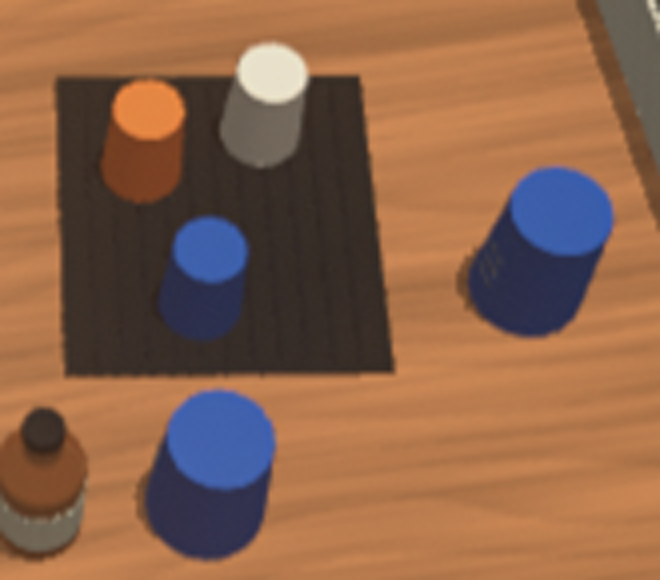

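View pics/s_rack.png

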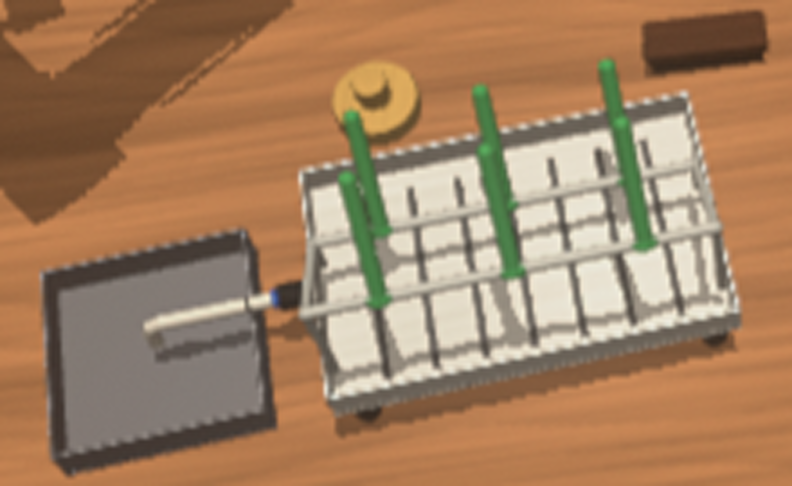

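```bash
cat > h.py <<'E'
import numpy as np, cv2
from scipy.spatial.transform import Rotation as Ro
from scipy.optimize import least_squares
CAM={"scene":dict(K=(524.7327,272.6539,211.1249),t=[1.2996,-.0287,1.4464],r=[29.8118,.6451,81.6672]),
"top":dict(K=(420.0008,281.1552,210.29),t=[.4591,.0483,1.3096],r=[5.3074,-.2094,-89.5533])}
def proj(c,P):
    c=CAM[c]; P=np.atleast_2d(P); R=Ro.from_euler('xyz',c["r"],degrees=True).as_matrix()
    q=(P-c["t"])@R; f,u,v=c["K"]
    return np.c_[u+f*q[:,0]/-q[:,2], v+f*-q[:,1]/-q[:,2]]
def ray(c,uv):
    c=CAM[c]; f,u,v=c["K"]; R=Ro.from_euler('xyz',c["r"],degrees=True).as_matrix()
    d=np.array([(uv[0]-u)/f,-(uv[1]-v)/f,-1]); return np.array(c["t"]),R@d
def onz(c,uv,z):
    t,d=ray(c,uv); return t+d*(z-t[2])/d[2]
def tri(a,b):
    f=lambda P: np.r_[proj("top",P)[0]-a,proj("scene",P)[0]-b]
    s=least_squares(f,[.5,0,.1]); return s.x,s.fun
E
cat > m.py <<'E'
from h import *
tc=lambda p:np.array(p)/3.8+[280,160]
sc=lambda p:np.array(p)/3.6+[55,170]
tb=lambda p:np.array(p)/4+[100,125]
sb=lambda p:np.array(p)/4+[285,160]
for n,a,b in [("blue",(443,310),(210,249)),("white",(328,509),(273,73)),("orange",(468,485),(149,110))]:
    print(n,onz("top",tb(a),.092).round(4),onz("scene",sb(b),.092).round(4),tri(tb(a),sb(b))[0].round(4))
T=dict(ll=((163,296),(607,66)),lm=((308,283),(481,92)),lr=((450,272),(352,117)),hl=((163,149),(621,122)),hm=((314,138),(486,152)),hr=((464,127),(347,180)),bend=((648,169),(150,328)),collet=((518,177),(276,298)))
for n,(a,b) in T.items(): 
    x,f=tri(tc(a),sc(b)); print(n,x.round(4),f.round(2))
names=["ll","lm","lr","hl","hm","hr"]
s35,c35=np.sin(np.radians(35)),np.cos(np.radians(35))
def tips(p):
    x,y,w,z=p; R=Ro.from_euler('z',w).as_matrix()
    L=[]
    for n in names:
        q=np.array([0,{"l":.1,"m":0,"r":-.1}[n[1]],z])
        if n[0]=="h": q=q+np.array([.115*c35,0,.115*s35])
        L.append(R@q+[x,y,0])
    return np.array(L)
def res(p):
    P=tips(p); return np.r_[(proj("top",P)-[tc(T[n][0]) for n in names]).ravel(),(proj("scene",P)-[sc(T[n][1]) for n in names]).ravel()]
s=least_squares(res,[.55,-.15,0,.2]); print(s.x,np.degrees(s.x[2]),s.fun.round(1)); print(tips(s.x).round(4))
E
python3 m.py
```

```text
blue [0.5934 0.2501 0.092 ] [0.5955 0.2514 0.092 ] [0.5938 0.2513 0.0887]
white [0.4485 0.3296 0.092 ] [0.4516 0.3309 0.092 ] [0.4485 0.3315 0.0869]
orange [0.4665 0.2291 0.092 ] [0.4702 0.2303 0.092 ] [0.4666 0.2307 0.086 ]
ll [ 0.4903 -0.0659  0.1899] [-0.3  -0.03 -0.32 -0.  ]
lm [ 0.5003 -0.1664  0.1919] [-0.61 -0.07 -0.65 -0.04]
lr [ 0.5086 -0.2662  0.1931] [-0.44 -0.05 -0.46 -0.06]
hl [ 0.5855 -0.0586  0.2606] [-0.37 -0.04 -0.39 -0.  ]
hm [ 0.5941 -0.1587  0.2579] [-0.57 -0.06 -0.59 -0.04]
hr [ 0.6022 -0.259   0.258 ] [-0.41 -0.05 -0.42 -0.05]
bend [ 0.5974 -0.4609  0.0579] [-0.89 -0.11 -0.88 -0.17]
collet [ 0.5894 -0.3571  0.0641] [-0.5  -0.06 -0.49 -0.07]
[ 0.50000437 -0.16639887  0.08400986  0.19261331] 4.813410389831333 [ 0.1 -0.5 -0.6  0.  -0.5  0.  -0.4  0.1 -0.6 -0.  -0.7 -0.1 -0.7 -0.1
 -0.7 -0.3 -0.4 -0.  -0.4  0.4 -0.5 -0.2 -0.1 -0.2]
[[ 0.4916 -0.0668  0.1926]
 [ 0.5    -0.1664  0.1926]
 [ 0.5084 -0.266   0.1926]
 [ 0.5855 -0.0588  0.2586]
 [ 0.5939 -0.1585  0.2586]
 [ 0.6023 -0.2581  0.2586]]
```

```bash
cat >> h.py <<'E'
def dp(tgt,pos,yawdeg):
    w=np.radians(yawdeg); d=np.array(tgt)-np.array(pos)
    return (1000*np.array([np.cos(w)*d[0]+np.sin(w)*d[1], np.sin(w)*d[0]-np.cos(w)*d[1], -d[2]])).round(1)
def togo(*tg):
    from plant import get_state
    s=get_state(); p=s["tcp_pos"]; y=s["eef_rot"][2]
    print("t",round(s["time_s"],2),"pos",p.round(4),"rot",s["eef_rot"].round(2),"F",s["contact_force"].round(2),"w",round(s["gripper_width"],4),"j",s["joints"].round(0))
    for t in tg: print(t,dp(t,p,y), "yaw to -175.2:",round(-np.radians((-175.2-y+180)%360-180),3))
E
python3 - <<'E'
from h import *
print(onz("top",np.array((648,169))/3.8+[280,160],.064),onz("scene",np.array((150,328))/3.6+[55,170],.064),onz("top",np.array((518,177))/3.8+[280,160],.064),onz("scene",np.array((276,298))/3.6+[55,170],.064))
togo((.598,-.53,.2256),(.598,-.53,.055))
E
```

```text
[ 0.59640774 -0.4610718   0.064     ] [ 0.60138521 -0.45645156  0.064     ] [ 0.58925058 -0.35863583  0.064     ] [ 0.58981972 -0.3557329   0.064     ]
t 0.15 pos [ 0.2426 -0.6295  0.2258] rot [ 1.7993e+02 -1.0000e-02 -1.5893e+02] F [-0.13  0.85  0.22] w 0.0876 j [-52.  21.   1.  -0. -70. -17.]
(0.598, -0.53, 0.2256) [-3.674e+02 -3.490e+01  2.000e-01] yaw to -175.2: 0.284
(0.598, -0.53, 0.055) [-367.4  -34.9  170.8] yaw to -175.2: 0.284
```

{"name": "apply_moves", "arguments": {
  "commands": [
    {"grip": 0,"dp": [-60,-6,0],"yaw": 0.1},
    {"grip": 0,"dp": [-120,-12,0],"yaw": 0.2},
    {"grip": 0,"dp": [-180,-17,0],"yaw": 0.284},
    {"grip": 0,"dp": [-240,-23,0],"yaw": 0.284},
    {"grip": 0,"dp": [-300,-29,0],"yaw": 0.284},
    {"grip": 0,"dp": [-345,-33,30],"yaw": 0.284},
    {"grip": 0,"dp": [-367,-35,80],"yaw": 0.284},
    {"grip": 0,"dp": [-367,-35,130],"yaw": 0.284},
    {"grip": 0,"dp": [-367,-35,160],"yaw": 0.284},
    {"grip": 0,"dp": [-367,-35,160],"yaw": 0.284},
    {"grip": 0,"dp": [-367,-35,160],"yaw": 0.284}
  ],
  "newtons": 20
}}

```text
time_s: 1.52
tcp_pos: [0.5983, -0.5313, 0.0681]
eef_rot: [-179.9, 0.1, -175.2]
contact_force: [0.7, 0.4, -0.1]
gripper_width: 0.0008
```

Run:
```python
from h import *
from plant import *
togo((.598,-.53,.055),(.598,-.469,.055))
import cv2
for n in ("top","scene"):
    c=capture(n)["color"][:,:,::-1]
    cv2.imwrite(f"pics/{n}1.png",cv2.resize(c[150:320,370:570] if n=="top" else c[180:320,20:220],None,fx=3.8,fy=3.8,interpolation=2))
c=capture("wrist")["color"][:,:,::-1];cv2.imwrite("pics/wrist1.png",c)
```

```text
t 1.52 pos [ 0.5983 -0.5313  0.0681] rot [-1.7992e+02  6.0000e-02 -1.7518e+02] F [ 0.69  0.45 -0.05] w 0.0008 j [-28.  38.   9.   0. -61. -57.]
(0.598, -0.53, 0.055) [ 0.2  1.3 13.1] yaw to -175.2: 0.0
(0.598, -0.469, 0.055) [-4.9 62.1 13.1] yaw to -175.2: 0.0
```

View pics/top1.png

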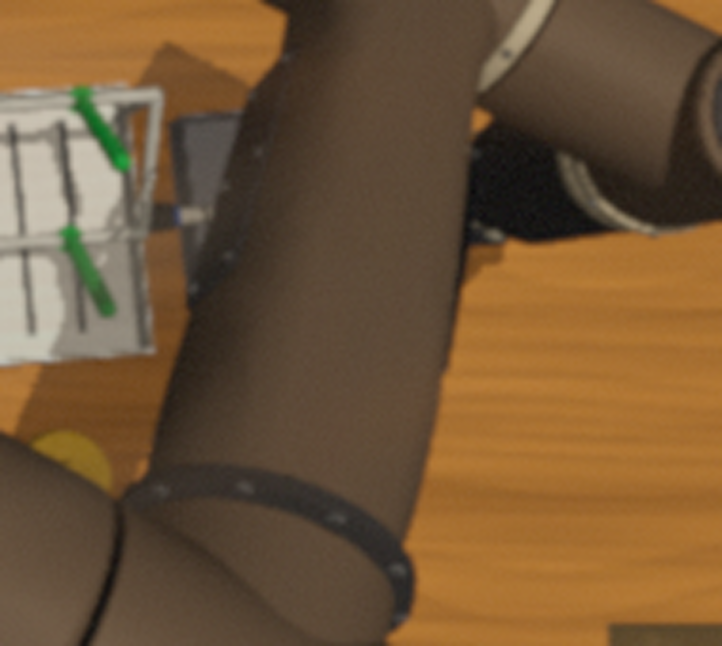

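View pics/scene1.png

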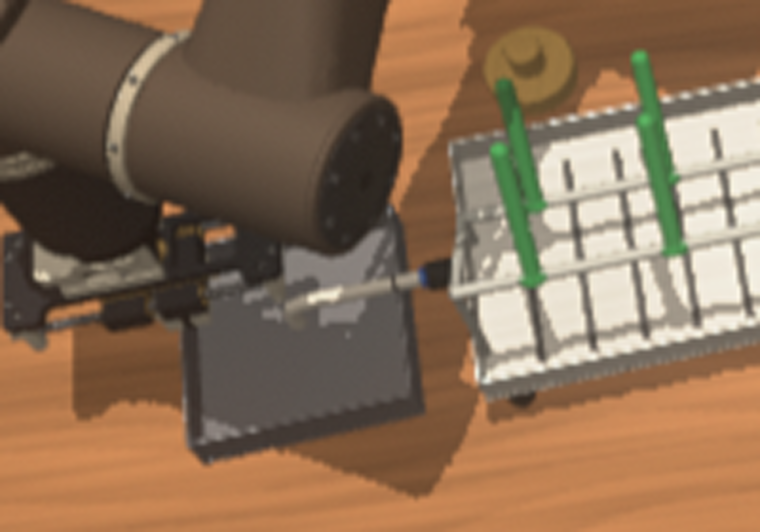

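View pics/wrist1.png

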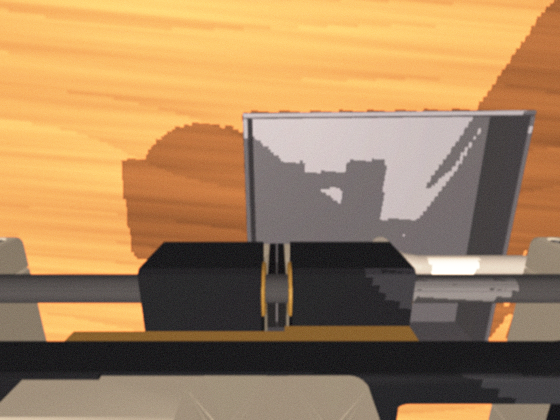

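The scene crop shows the shut fingers to the left of the bend, with the bend at about (290,310), the black mark at (397,283) and the blue ring at (425,277). The tube is still out. I'll lower the tool and push along the rail.

{"name": "apply_moves", "arguments": {
  "commands": [
    {"grip": 0,"dp": [-1,10,12],"yaw": 0},
    {"grip": 0,"dp": [-1,25,13],"yaw": 0},
    {"grip": 0,"dp": [-1,34,13],"yaw": 0},
    {"grip": 0,"dp": [-1,39,13],"yaw": 0},
    {"grip": 0,"dp": [-1,44,13],"yaw": 0},
    {"grip": 0,"dp": [-1,49,13],"yaw": 0},
    {"grip": 0,"dp": [-1,53,13],"yaw": 0},
    {"grip": 0,"dp": [-1,56,13],"yaw": 0},
    {"grip": 0,"dp": [-1,56,13],"yaw": 0}
  ]
}}

```text
time_s: 2.8
tcp_pos: [0.5943, -0.4762, 0.054]
eef_rot: [-179.9, 0.1, -175.2]
contact_force: [0.9, -5.3, -1.5]
gripper_width: 0.0003
```

Run:
```python
from h import *
from plant import *
togo((.598,-.469,.055))
c=capture("scene")["color"][:,:,::-1]
cv2.imwrite("pics/scene2.png",cv2.resize(c[210:290,70:170],None,fx=6,fy=6,interpolation=2))
```

```text
t 2.8 pos [ 0.5943 -0.4762  0.054 ] rot [-1.7988e+02  6.0000e-02 -1.7521e+02] F [ 0.94 -5.34 -1.54] w 0.0003 j [-24.  36.   2.   0. -56. -61.]
(0.598, -0.469, 0.055) [-4.3  6.8 -1. ] yaw to -175.2: -0.0
```

View pics/scene2.png

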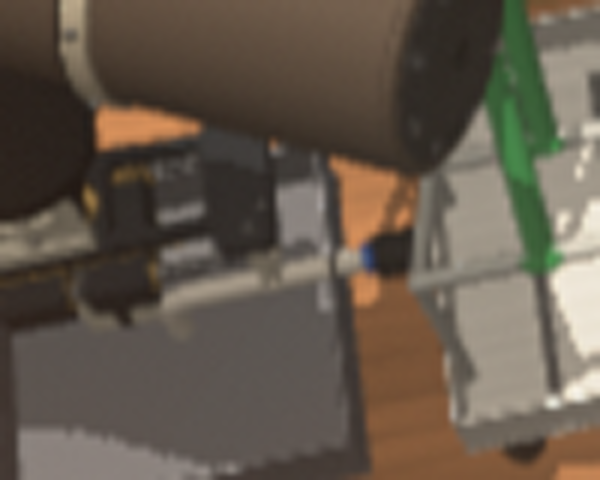

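{"name": "apply_moves", "arguments": {
  "commands": [
    {"grip": 0,"dp": [-2,4,0],"yaw": 0},
    {"grip": 0,"dp": [-2,8,0],"yaw": 0},
    {"grip": 0,"dp": [-2,11,0],"yaw": 0},
    {"grip": 0,"dp": [-2,14,0],"yaw": 0},
    {"grip": 0,"dp": [-2,14,0],"yaw": 0}
  ]
}}

```text
time_s: 3.48
tcp_pos: [0.5943, -0.4635, 0.0544]
eef_rot: [-179.8, 0.0, -175.2]
contact_force: [-3.0, -11.1, 0.0]
gripper_width: 0.0003
```

Run:
```python
from h import *
from plant import *
togo((.598,-.469,.055))
c=capture("scene")["color"][:,:,::-1]
cv2.imwrite("pics/scene3.png",cv2.resize(c[210:290,70:170],None,fx=6,fy=6,interpolation=2))
```

```text
t 3.48 pos [ 0.5943 -0.4635  0.0544] rot [-179.79    0.   -175.23] F [ -3.03 -11.06   0.03] w 0.0003 j [-23.  35.   1.   0. -56. -62.]
(0.598, -0.469, 0.055) [-3.2 -5.7 -0.6] yaw to -175.2: -0.0
```

View pics/scene3.png

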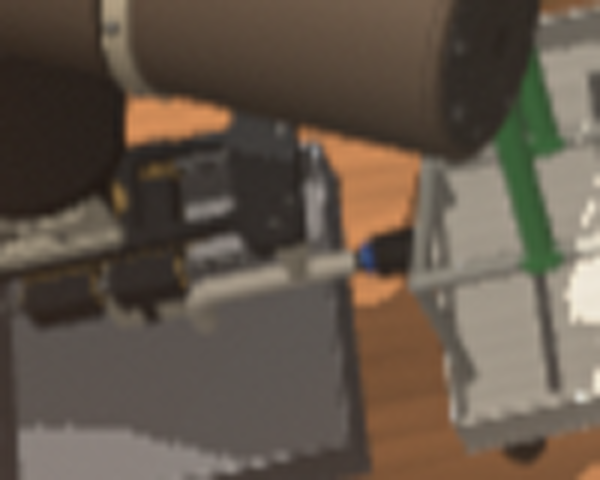

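{"name": "apply_moves", "arguments": {
  "commands": [
    {"grip": 0,"dp": [-1,3,0],"yaw": 0},
    {"grip": 0,"dp": [-1,6,0],"yaw": 0},
    {"grip": 0,"dp": [-1,6,0],"yaw": 0}
  ]
}}

```text
time_s: 3.9
tcp_pos: [0.5947, -0.4625, 0.0552]
eef_rot: [-179.5, 0.1, -175.3]
contact_force: [-4.5, -30.7, -6.1]
gripper_width: 0.0004
```

The force rose to 31 N over only 1 mm of travel, so the tube has bottomed. I'll back off, lift and look.

{"name": "apply_moves", "arguments": {
  "commands": [
    {"grip": 0,"dp": [0,-10,0],"yaw": 0},
    {"grip": 0,"dp": [0,-30,0],"yaw": 0},
    {"grip": 0.5,"dp": [0,-40,-40],"yaw": 0},
    {"grip": 1,"dp": [0,-40,-90],"yaw": 0},
    {"grip": 1,"dp": [40,-40,-150],"yaw": 0},
    {"grip": 1,"dp": [100,-40,-200],"yaw": 0}
  ]
}}

```text
time_s: 4.65
tcp_pos: [0.5177, -0.501, 0.2388]
eef_rot: [-180.0, 0.1, -175.1]
contact_force: [-0.3, -0.7, 0.9]
gripper_width: 0.0348
```

Run:
```python
from h import *
from plant import *
togo((.45,-.15,.32))
c=capture("scene")["color"][:,:,::-1]
cv2.imwrite("pics/scene4.png",cv2.resize(c[210:290,70:170],None,fx=6,fy=6,interpolation=2))
```

```text
t 4.65 pos [ 0.5177 -0.501   0.2388] rot [-1.7996e+02  5.0000e-02 -1.7513e+02] F [-0.26 -0.73  0.85] w 0.0348 j [-29.  24.   8.   0. -74. -57.]
(0.45, -0.15, 0.32) [ 37.6 355.5 -81.2] yaw to -175.2: 0.001
```

View pics/scene4.png

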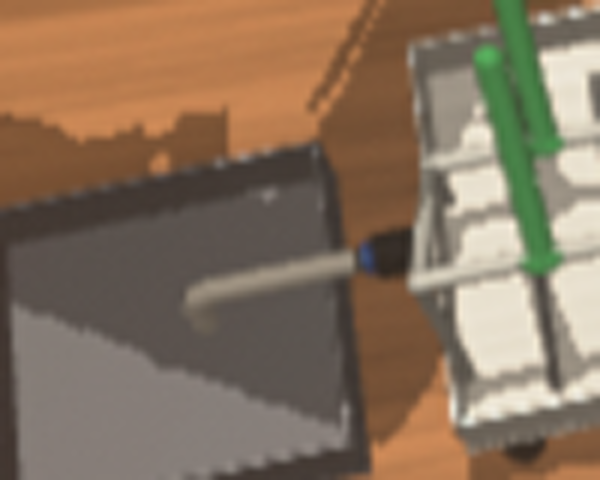

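{"name": "apply_moves", "arguments": {
  "commands": [
    {"grip": 1,"dp": [20,10,-55],"yaw": 0},
    {"grip": 1,"dp": [50,60,-90],"yaw": 0},
    {"grip": 1,"dp": [65,120,-90],"yaw": 0},
    {"grip": 1,"dp": [65,180,-90],"yaw": 0},
    {"grip": 1,"dp": [65,240,-90],"yaw": 0},
    {"grip": 1,"dp": [65,300,-90],"yaw": 0},
    {"grip": 1,"dp": [65,345,-90],"yaw": 0},
    {"grip": 1,"dp": [65,345,-90],"yaw": 0},
    {"grip": 1,"dp": [65,345,-90],"yaw": 0}
  ]
}}

```text
time_s: 5.82
tcp_pos: [0.424, -0.1626, 0.3273]
eef_rot: [180.0, 0.0, -175.1]
contact_force: [-0.8, 0.1, -0.2]
gripper_width: 0.088
```

Run:
```python
from h import *
from plant import *
togo((.45,.27,.30))
c=capture("wrist")["color"][:,:,::-1]
cv2.imwrite("pics/wrist5.png",c)
```

```text
t 5.83 pos [ 0.424  -0.1626  0.3273] rot [ 1.8000e+02  3.0000e-02 -1.7513e+02] F [-0.82  0.13 -0.23] w 0.088 j [  4.  -4. -16.  -0. -78. -89.]
(0.45, 0.27, 0.3) [-62.6 428.8  27.3] yaw to -175.2: 0.001
```

View pics/wrist5.png

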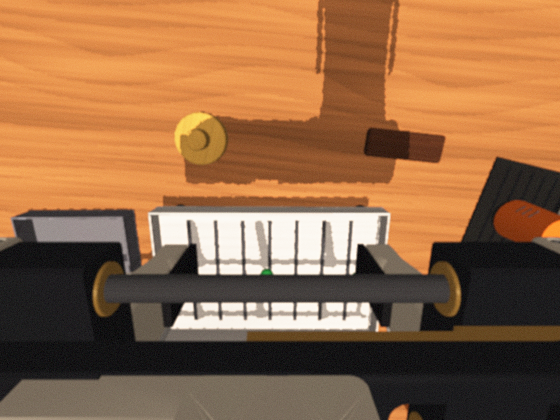

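```bash
cat >> h.py <<'E'
TT=np.array([[.001,.9624,.2716,.0728],[1,-.001,-.0002,-.0001],[.0001,.2716,-.9624,-.1578],[0,0,0,1]])
def wray(uv,pos,rot):
    d=np.array([(uv[0]-276.3237)/309.3249,-(uv[1]-209.8047)/309.3249,-1])
    R=Ro.from_euler('xyz',rot,degrees=True).as_matrix()
    return R@TT[:3,3]+pos, R@TT[:3,:3]@d
def wonz(uv,z,pos,rot):
    t,d=wray(uv,pos,rot); return t+d*(z-t[2])/d[2]
def wproj(P,pos,rot):
    R=Ro.from_euler('xyz',rot,degrees=True).as_matrix()
    q=(np.array(P)-pos)@R; q=(q-TT[:3,3])@TT[:3,:3]
    return np.array([276.3237+309.3249*q[0]/-q[2],209.8047-309.3249*q[1]/-q[2]])
E
python3 - <<'E'
from h import *
p=[.424,-.1626,.3273];r=[180,.03,-175.13]
for z in (.193,.201): print(wonz((267,273),z,p,r))
print(wproj([.5,-.1664,.1926],p,r),wonz((200,139),.05,p,r),wonz((530,220),.092,p,r))
im=cv2.imread("pics/wrist5.png")
cv2.imwrite("pics/w5c.png",cv2.resize(im[240:310,200:340],None,fx=5,fy=5,interpolation=2))
E
```

```text
[ 0.50264632 -0.16561356  0.193     ]
[ 0.49850316 -0.16570323  0.201     ]
[266.46324291 270.46293899] [ 0.38232512 -0.27142258  0.05      ] [0.44714811 0.1787078  0.092     ]
```

View pics/w5c.png

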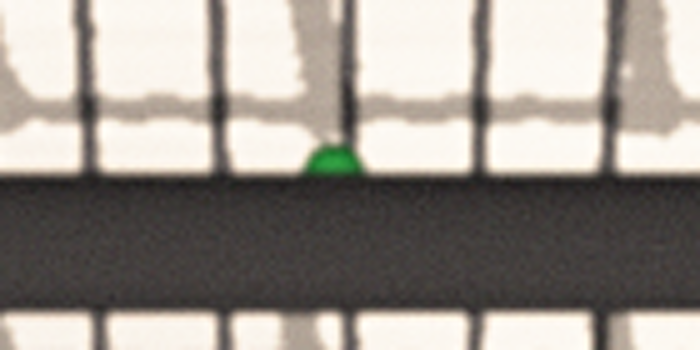

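Run:
```python
from h import *
togo((.5942,.2507,.327),(.5942,.2507,.051))
```

```text
t 5.88 pos [ 0.424  -0.1631  0.3271] rot [ 180.    -0.  -175.2] F [ 0.81  0.28 -0.85] w 0.0876 j [  4.  -4. -16.  -0. -78. -89.]
(0.5942, 0.2507, 0.327) [-2.042e+02  3.981e+02  1.000e-01] yaw to -175.2: -0.0
(0.5942, 0.2507, 0.051) [-204.2  398.1  276.1] yaw to -175.2: -0.0
```

{"name": "apply_moves", "arguments": {
  "commands": [
    {"grip": 1,"dp": [-25,55,0],"yaw": 0},
    {"grip": 1,"dp": [-52,110,0],"yaw": 0},
    {"grip": 1,"dp": [-80,165,0],"yaw": 0},
    {"grip": 1,"dp": [-108,220,0],"yaw": 0},
    {"grip": 1,"dp": [-136,275,0],"yaw": 0},
    {"grip": 1,"dp": [-164,330,0],"yaw": 0},
    {"grip": 1,"dp": [-190,380,20],"yaw": 0},
    {"grip": 1,"dp": [-204,398,60],"yaw": 0},
    {"grip": 1,"dp": [-204,398,110],"yaw": 0},
    {"grip": 1,"dp": [-204,398,150],"yaw": 0},
    {"grip": 1,"dp": [-204,398,150],"yaw": 0}
  ]
}}

```text
time_s: 7.25
tcp_pos: [0.5929, 0.2485, 0.1729]
eef_rot: [-179.8, -0.4, -175.3]
contact_force: [-0.3, 0.9, 0.0]
gripper_width: 0.0875
```

Run:
```python
from h import *
from plant import *
togo((.5942,.2507,.051))
c=capture("wrist")["color"][:,:,::-1]
cv2.imwrite("pics/wrist6.png",c)
s=get_state()
for P in [(.594,.2507,.092),(.4498,.330,.092),(.468,.2297,.092)]: print(wproj(P,s["tcp_pos"],s["eef_rot"]))
```

```text
t 7.25 pos [0.5929 0.2485 0.1729] rot [-179.77   -0.39 -175.33] F [-0.34  0.85  0.03] w 0.0875 j [  40.   20.   -7.   -0.  -63. -125.]
(0.5942, 0.2507, 0.051) [ -1.5   2.1 121.9] yaw to -175.2: -0.002
[278.24213175 215.21464382]
[409.33866481  26.53853665]
[263.73720003  42.2228425 ]
```

View pics/wrist6.png

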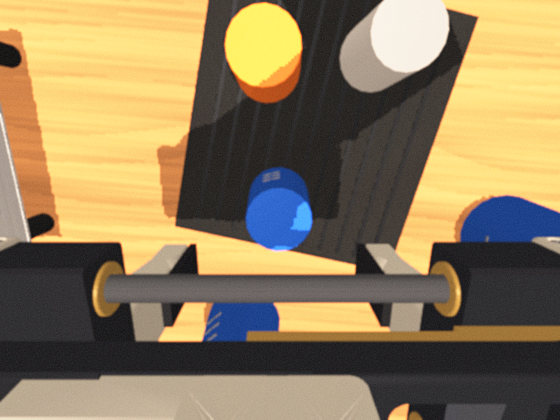

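{"name": "apply_moves", "arguments": {
  "commands": [
    {"grip": 1,"dp": [-1,2,50],"yaw": 0},
    {"grip": 1,"dp": [-1,2,95],"yaw": 0},
    {"grip": 1,"dp": [-1,2,119],"yaw": 0},
    {"grip": 1,"dp": [-1,2,121],"yaw": 0},
    {"grip": 0.4,"dp": [-1,2,121],"yaw": 0},
    {"grip": 0.4,"dp": [-1,2,121],"yaw": 0},
    {"grip": 0.4,"dp": [-1,2,121],"yaw": 0},
    {"grip": 0.4,"dp": [-1,2,121],"yaw": 0}
  ],
  "newtons": 8
}}

```text
time_s: 8.3
tcp_pos: [0.5952, 0.2531, 0.057]
eef_rot: [180.0, 0.1, -175.2]
contact_force: [0.2, 0.7, 3.3]
gripper_width: 0.0569
```

{"name": "apply_moves", "arguments": {
  "commands": [
    {"grip": 0.4,"dp": [0,0,-15],"yaw": 0},
    {"grip": 0.4,"dp": [0,0,-50],"yaw": 0},
    {"grip": 0.4,"dp": [0,0,-110],"yaw": 0},
    {"grip": 0.4,"dp": [0,0,-170],"yaw": 0},
    {"grip": 0.4,"dp": [0,0,-230],"yaw": 0},
    {"grip": 0.4,"dp": [0,0,-290],"yaw": 0},
    {"grip": 0.4,"dp": [0,0,-300],"yaw": 0},
    {"grip": 0.4,"dp": [0,0,-300],"yaw": 0}
  ]
}}

```text
time_s: 9.3
tcp_pos: [0.5945, 0.253, 0.3572]
eef_rot: [179.9, 0.1, -175.2]
contact_force: [-0.3, 0.3, -1.5]
gripper_width: 0.057
```

Run:
```python
from h import *
from plant import *
C=np.array([.5945,-.1575,.2615]); e=np.array([.9965,.084,0])
togo(C+12*e/1e3+[0,0,.1],C+12*e/1e3+[0,0,.072-.019+.010])
c=capture("scene")["color"][:,:,::-1]
cv2.imwrite("pics/scene7.png",c)
cv2.imwrite("pics/wrist7.png",capture("wrist")["color"][:,:,::-1])
```

```text
t 9.3 pos [0.5945 0.253  0.3572] rot [ 1.7992e+02  8.0000e-02 -1.7520e+02] F [-0.28  0.31 -1.51] w 0.057 j [  40.   15.    9.   -0.  -84. -126.]
[ 0.606458 -0.156492  0.3615  ] [  22.4 -409.1   -4.3] yaw to -175.2: 0.0
[ 0.606458 -0.156492  0.3245  ] [  22.4 -409.1   32.7] yaw to -175.2: 0.0
```

View pics/scene7.png

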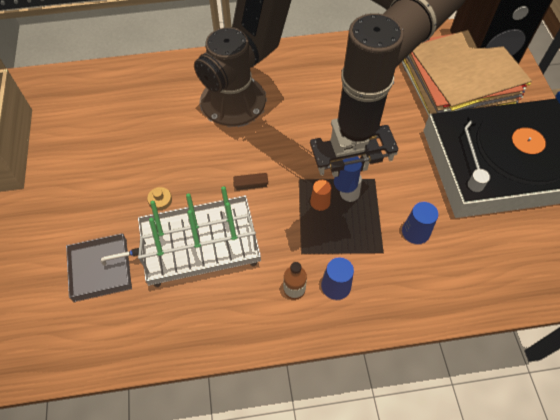

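View pics/wrist7.png

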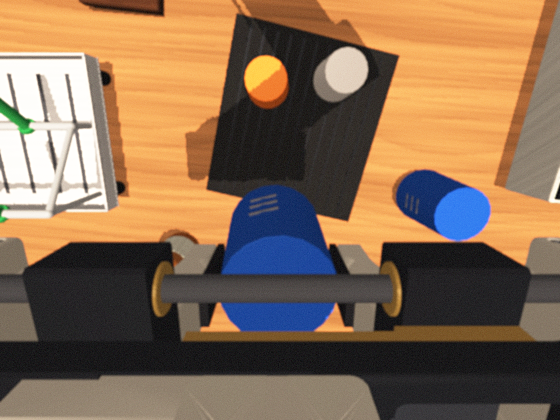

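{"name": "apply_moves", "arguments": {
  "commands": [
    {"grip": 0.4,"dp": [0,-50,-6],"yaw": 0},
    {"grip": 0.4,"dp": [0,-110,-6],"yaw": 0},
    {"grip": 0.4,"dp": [5,-170,-6],"yaw": 0},
    {"grip": 0.4,"dp": [10,-230,-6],"yaw": 0},
    {"grip": 0.4,"dp": [15,-290,-6],"yaw": 0},
    {"grip": 0.4,"dp": [20,-340,-6],"yaw": 0},
    {"grip": 0.4,"dp": [22,-385,-6],"yaw": 0},
    {"grip": 0.4,"dp": [22,-409,-6],"yaw": 0},
    {"grip": 0.4,"dp": [22,-409,-6],"yaw": 0},
    {"grip": 0.4,"dp": [22,-409,-6],"yaw": 0}
  ]
}}

```text
time_s: 10.65
tcp_pos: [0.6067, -0.1561, 0.3607]
eef_rot: [180.0, -0.1, -175.2]
contact_force: [0.1, 0.8, -0.9]
gripper_width: 0.0567
```

```bash
cat > look.py <<'E'
import sys
from h import *
from plant import *
n=sys.argv[1]; x0,y0,x1,y1=map(int,sys.argv[2:6]); 
c=capture("scene")["color"][:,:,::-1][y0:y1,x0:x1]; f=min(780/c.shape[1],590/c.shape[0])
cv2.imwrite(f"pics/{n}.png",cv2.resize(c,None,fx=f,fy=f,interpolation=2))
E
python3 look.py scene8 120 90 300 300; python3 -c "
from h import *
C=np.array([.5945,-.1575,.2615]); e=np.array([.9965,.084,0])
togo(C+12*e/1e3+[0,0,.072-.019-.045],C+3*e/1e3+[0,0,-.010-.019])"
```

```text
t 10.7 pos [ 0.6068 -0.1557  0.3612] rot [ 1.7998e+02 -8.0000e-02 -1.7517e+02] F [ 0.04 -0.19 -1.53] w 0.0568 j [  3.  13.   7.  -0. -84. -89.]
[ 0.606458 -0.156492  0.2695  ] [ 0.4 -0.7 91.7] yaw to -175.2: 0.001
[ 0.5974895 -0.157248   0.2325   ] [  9.4  -0.7 128.7] yaw to -175.2: 0.001
```

View pics/scene8.png

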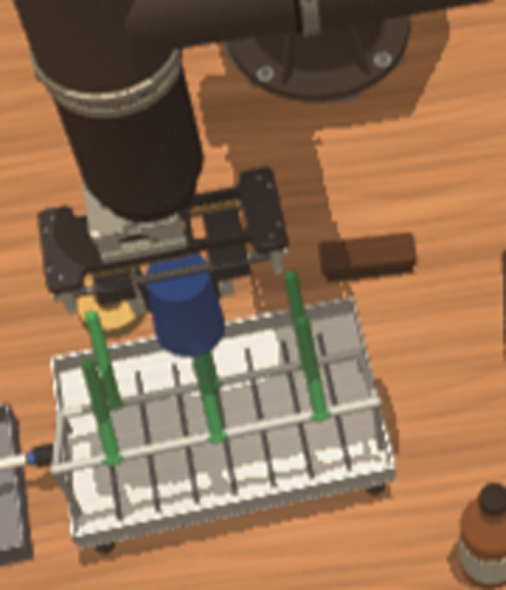

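{"name": "apply_moves", "arguments": {
  "commands": [
    {"grip": 0.4,"dp": [0,-1,25],"yaw": 0},
    {"grip": 0.4,"dp": [0,-1,45],"yaw": 0},
    {"grip": 0.4,"dp": [0,-1,58],"yaw": 0},
    {"grip": 0.4,"dp": [0,-1,68],"yaw": 0},
    {"grip": 0.4,"dp": [0,-1,76],"yaw": 0},
    {"grip": 0.4,"dp": [0,-1,80],"yaw": 0},
    {"grip": 0.4,"dp": [0,-1,80],"yaw": 0}
  ]
}}

```text
time_s: 11.58
tcp_pos: [0.6071, -0.1575, 0.2821]
eef_rot: [-180.0, -0.0, -175.2]
contact_force: [0.4, -0.0, -1.4]
gripper_width: 0.0574
```

```bash
python3 look.py scene9 120 140 260 300; python3 -c "
from h import *
C=np.array([.5945,-.1575,.2615]); e=np.array([.9965,.084,0])
togo(C+12*e/1e3+[0,0,.072-.019-.045],C+3*e/1e3+[0,0,-.010-.019])"
```

```text
t 11.62 pos [ 0.6073 -0.1575  0.2824] rot [-1.7999e+02  2.0000e-02 -1.7520e+02] F [ 0.48  0.16 -0.73] w 0.0569 j [  3.  14.  -1.   0. -75. -88.]
[ 0.606458 -0.156492  0.2695  ] [ 0.7  1.1 12.9] yaw to -175.2: -0.0
[ 0.5974895 -0.157248   0.2325   ] [ 9.7  1.1 49.9] yaw to -175.2: -0.0
```

View pics/scene9.png

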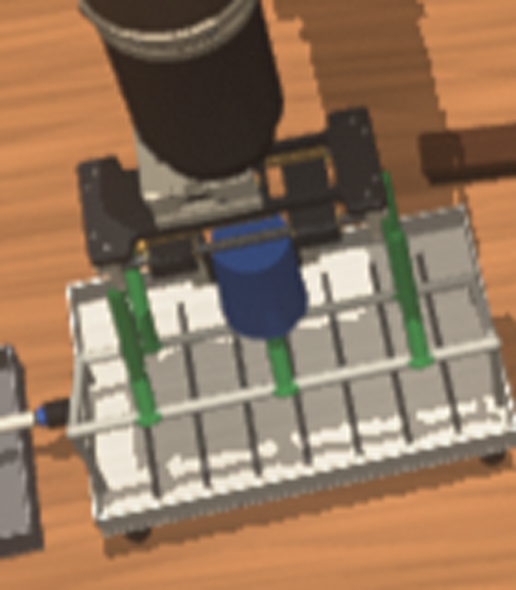

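{"name": "apply_moves", "arguments": {
  "commands": [
    {"grip": 0.4,"dp": [0,1,7],"yaw": 0},
    {"grip": 0.4,"dp": [1,1,12],"yaw": 0},
    {"grip": 0.4,"dp": [2,1,17],"yaw": 0},
    {"grip": 0.4,"dp": [3,1,21],"yaw": 0},
    {"grip": 0.4,"dp": [4,1,25],"yaw": 0},
    {"grip": 0.4,"dp": [4,1,25],"yaw": 0}
  ],
  "newtons": 6
}}

```text
time_s: 12.38
tcp_pos: [0.6029, -0.1568, 0.2567]
eef_rot: [180.0, -0.0, -175.2]
contact_force: [0.7, -1.2, -0.2]
gripper_width: 0.057
```

```bash
python3 look.py scene10 120 140 260 300; python3 -c "
from h import *
C=np.array([.5945,-.1575,.2615]); e=np.array([.9965,.084,0])
togo(C+3*e/1e3+[0,0,-.010-.019])"
```

```text
t 12.43 pos [ 0.603  -0.1568  0.257 ] rot [-1.800e+02 -1.000e-02 -1.752e+02] F [ 0.52  0.02 -0.82] w 0.0569 j [  3.  15.  -4.   0. -72. -89.]
[ 0.5974895 -0.157248   0.2325   ] [ 5.6  0.  24.5] yaw to -175.2: 0.0
```

View pics/scene10.png

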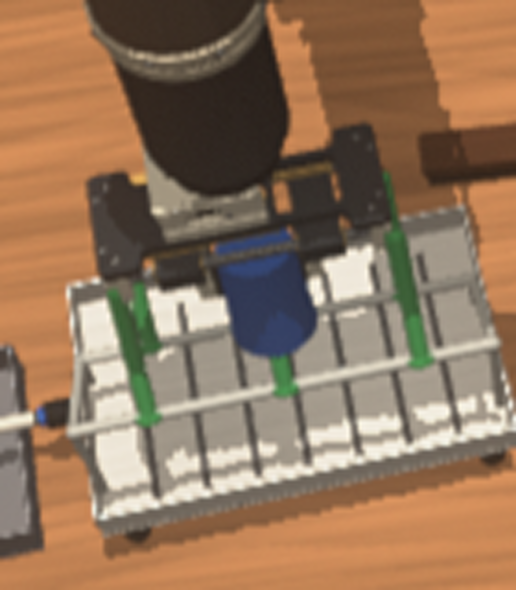

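It is pivoting with no measurable load. I'll carry on down to the seat.

{"name": "apply_moves", "arguments": {
  "commands": [
    {"grip": 0.4,"dp": [1,0,5],"yaw": 0},
    {"grip": 0.4,"dp": [2,0,10],"yaw": 0},
    {"grip": 0.4,"dp": [3,0,14],"yaw": 0},
    {"grip": 0.4,"dp": [4,0,18],"yaw": 0},
    {"grip": 0.4,"dp": [5,0,20],"yaw": 0},
    {"grip": 0.4,"dp": [5,0,20],"yaw": 0}
  ]
}}

```text
time_s: 13.18
tcp_pos: [0.598, -0.1572, 0.2369]
eef_rot: [180.0, -0.0, -175.2]
contact_force: [0.4, -0.4, -0.5]
gripper_width: 0.0562
```

```bash
python3 look.py scene11 120 140 260 300; python3 -c "
from h import *
C=np.array([.5945,-.1575,.2615]); e=np.array([.9965,.084,0])
togo(C+3*e/1e3+[0,0,-.010-.019])"
```

```text
t 13.22 pos [ 0.5981 -0.1572  0.237 ] rot [ 180.     0.  -175.2] F [ 0.89  0.36 -0.77] w 0.0564 j [  3.  15.  -6.  -0. -69. -89.]
[ 0.5974895 -0.157248   0.2325   ] [ 0.6 -0.   4.5] yaw to -175.2: 0.0
```

View pics/scene11.png

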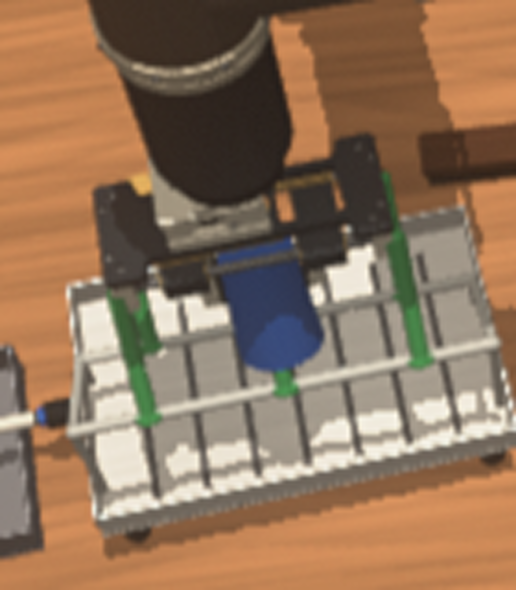

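{"name": "apply_moves", "arguments": {
  "commands": [
    {"grip": 0.4,"dp": [0,0,3],"yaw": 0},
    {"grip": 0.4,"dp": [1,0,6],"yaw": 0},
    {"grip": 0.4,"dp": [1,0,6],"yaw": 0}
  ]
}}

```text
time_s: 13.6
tcp_pos: [0.5982, -0.1578, 0.2327]
eef_rot: [-179.9, 0.2, -175.2]
contact_force: [1.4, -1.3, 5.9]
gripper_width: 0.0564
```

It seated with about 6 N upward. I'll open partway and look before lifting.

{"name": "apply_moves", "arguments": {
  "commands": [
    {"grip": 0.6,"dp": [0,0,-2],"yaw": 0},
    {"grip": 0.7,"dp": [0,0,-2],"yaw": 0},
    {"grip": 0.85,"dp": [0,0,-2],"yaw": 0},
    {"grip": 1,"dp": [0,0,-2],"yaw": 0},
    {"grip": 1,"dp": [0,0,-2],"yaw": 0},
    {"grip": 1,"dp": [0,0,-30],"yaw": 0},
    {"grip": 1,"dp": [0,0,-80],"yaw": 0},
    {"grip": 1,"dp": [20,40,-110],"yaw": 0},
    {"grip": 1,"dp": [50,95,-110],"yaw": 0},
    {"grip": 1,"dp": [80,150,-110],"yaw": 0},
    {"grip": 1,"dp": [100,210,-110],"yaw": 0},
    {"grip": 1,"dp": [120,270,-110],"yaw": 0}
  ]
}}

```text
time_s: 15.1
tcp_pos: [0.4544, 0.1015, 0.3415]
eef_rot: [180.0, 0.1, -175.2]
contact_force: [0.3, 0.5, -0.1]
gripper_width: 0.0879
```

```bash
python3 look.py scene12 50 140 260 300; python3 -c "
from h import *
togo((.468,.2297,.2),(.4498,.33,.2))"
```

```text
t 15.15 pos [0.4524 0.1067 0.3415] rot [ 1.7983e+02  7.0000e-02 -1.7501e+02] F [-2.27  1.67 -1.95] w 0.0878 j [  38.   -3.  -13.   -0.  -80. -123.]
(0.468, 0.2297, 0.2) [-26.2 121.2 141.5] yaw to -175.2: 0.003
(0.4498, 0.33, 0.2) [-16.8 222.7 141.5] yaw to -175.2: 0.003
```

View pics/scene12.png

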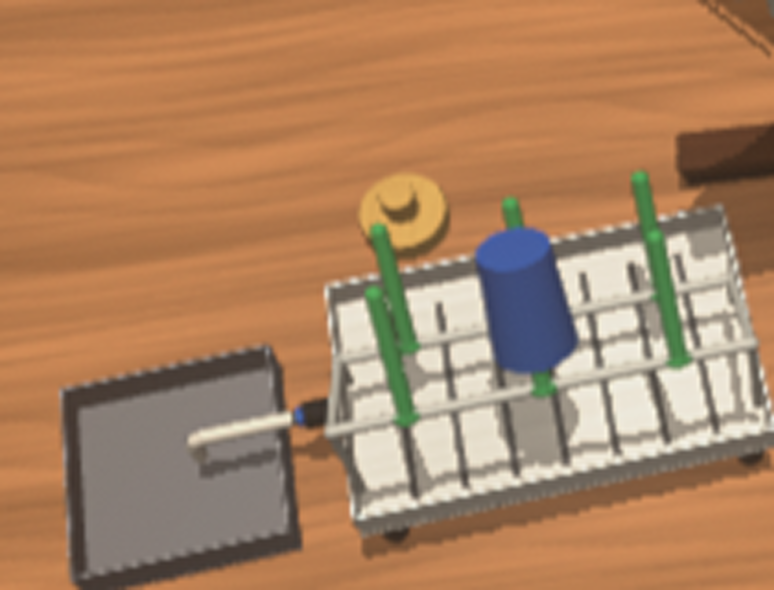

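```bash
python3 -c "
from h import *
for z in (.264,.27): print(onz('scene',np.array([514,248])/3.686+[50,140],z))"
```

```text
[ 0.58292998 -0.15698461  0.264     ]
[ 0.58656667 -0.15633364  0.27      ]
```

{"name": "apply_moves", "arguments": {
  "commands": [
    {"grip": 0.85,"dp": [-10,50,30],"yaw": 0},
    {"grip": 0.85,"dp": [-20,100,70],"yaw": 0},
    {"grip": 0.85,"dp": [-25,121,120],"yaw": 0},
    {"grip": 0.85,"dp": [-25,121,160],"yaw": 0},
    {"grip": 0.85,"dp": [-25,121,170],"yaw": 0},
    {"grip": 0.85,"dp": [-25,121,170],"yaw": 0}
  ]
}}

```text
time_s: 15.9
tcp_pos: [0.4708, 0.2226, 0.1717]
eef_rot: [-180.0, 0.0, -175.2]
contact_force: [-0.1, 0.2, 1.8]
gripper_width: 0.0747
```

Run:
```python
from h import *
from plant import *
togo((.468,.2297,.051))
s=get_state()
cv2.imwrite("pics/wrist13.png",capture("wrist")["color"][:,:,::-1])
for P in [(.4498,.330,.092),(.468,.2297,.092)]: print(wproj(P,s["tcp_pos"],s["eef_rot"]))
```

```text
t 15.9 pos [0.4708 0.2226 0.1717] rot [-1.7998e+02  2.0000e-02 -1.7520e+02] F [-0.13  0.15  1.76] w 0.0747 j [  47.    9.  -23.    0.  -58. -132.]
(0.468, 0.2297, 0.051) [  2.2   7.3 120.7] yaw to -175.2: 0.0
[413.7250296  202.48227789]
[285.51726008 214.12628405]
```

View pics/wrist13.png

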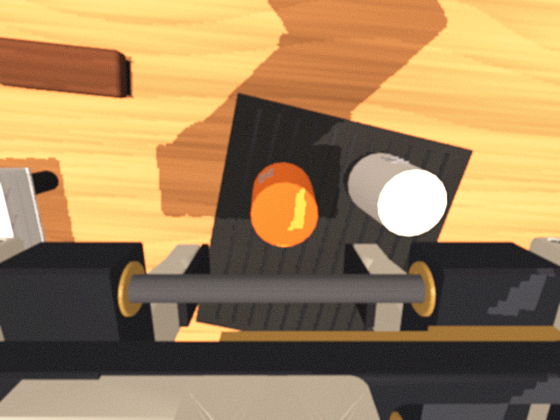

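{"name": "apply_moves", "arguments": {
  "commands": [
    {"grip": 0.85,"dp": [2,7,40],"yaw": 0},
    {"grip": 0.85,"dp": [2,7,85],"yaw": 0},
    {"grip": 0.85,"dp": [2,7,108],"yaw": 0},
    {"grip": 0.85,"dp": [2,7,116],"yaw": 0},
    {"grip": 0.4,"dp": [2,7,116],"yaw": 0},
    {"grip": 0.4,"dp": [2,7,116],"yaw": 0},
    {"grip": 0.4,"dp": [2,7,116],"yaw": 0}
  ],
  "newtons": 8
}}

```text
time_s: 16.82
tcp_pos: [0.4687, 0.2303, 0.0565]
eef_rot: [179.9, 0.1, -175.2]
contact_force: [0.3, -0.1, 3.9]
gripper_width: 0.0584
```

{"name": "apply_moves", "arguments": {
  "commands": [
    {"grip": 0.4,"dp": [0,0,-15],"yaw": 0},
    {"grip": 0.4,"dp": [0,0,-60],"yaw": 0},
    {"grip": 0.4,"dp": [0,0,-120],"yaw": 0},
    {"grip": 0.4,"dp": [0,0,-180],"yaw": 0},
    {"grip": 0.4,"dp": [0,-20,-230],"yaw": 0},
    {"grip": 0.4,"dp": [0,-65,-245],"yaw": 0},
    {"grip": 0.4,"dp": [0,-120,-245],"yaw": 0},
    {"grip": 0.4,"dp": [0,-180,-245],"yaw": 0},
    {"grip": 0.4,"dp": [-6,-240,-245],"yaw": 0},
    {"grip": 0.4,"dp": [-10,-280,-245],"yaw": 0},
    {"grip": 0.4,"dp": [-11,-297,-245],"yaw": 0},
    {"grip": 0.4,"dp": [-11,-297,-245],"yaw": 0}
  ]
}}

```text
time_s: 18.32
tcp_pos: [0.5034, -0.0662, 0.3006]
eef_rot: [180.0, 0.0, -175.3]
contact_force: [-0.5, 0.3, -0.2]
gripper_width: 0.0584
```

```bash
cat > tg.py <<'E'
from h import *
import sys
C=np.array({"ll":[.4926,-.0659,.1955],"lr":[.5094,-.2652,.1955]}[sys.argv[1]]); e=np.array([.9965,.084,0])
togo(*[C+a*e/1e3+[0,0,b] for a,b in ((12,.021),(8,-.0045),(3,-.029))])
E
python3 tg.py ll; python3 look.py scene14 120 110 280 280
```

```text
t 18.32 pos [ 0.5034 -0.0662  0.3006] rot [ 1.7999e+02  2.0000e-02 -1.7531e+02] F [-0.48  0.35 -0.17] w 0.0584 j [  15.    2.  -13.   -0.  -75. -100.]
[ 0.504558 -0.064892  0.2165  ] [-1.3  1.2 84.1] yaw to -175.2: -0.002
[ 0.500572 -0.065228  0.191   ] [  2.7   1.2 109.6] yaw to -175.2: -0.002
[ 0.4955895 -0.065648   0.1665   ] [  7.7   1.2 134.1] yaw to -175.2: -0.002
```

View pics/scene14.png

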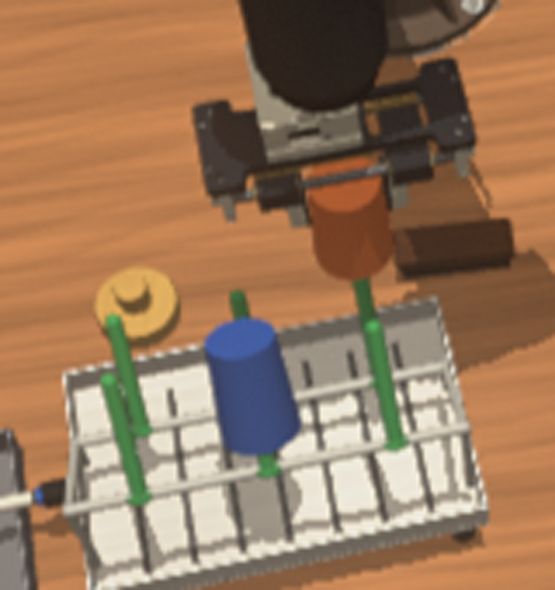

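{"name": "apply_moves", "arguments": {
  "commands": [
    {"grip": 0.4,"dp": [-1,1,30],"yaw": 0},
    {"grip": 0.4,"dp": [-1,1,48],"yaw": 0},
    {"grip": 0.4,"dp": [-1,1,60],"yaw": 0},
    {"grip": 0.4,"dp": [-1,1,72],"yaw": 0},
    {"grip": 0.4,"dp": [-1,1,82],"yaw": 0},
    {"grip": 0.4,"dp": [-1,1,83],"yaw": 0}
  ],
  "newtons": 6
}}

```text
time_s: 19.12
tcp_pos: [0.5042, -0.0644, 0.2165]
eef_rot: [-180.0, -0.1, -175.2]
contact_force: [0.9, 0.3, 0.2]
gripper_width: 0.0583
```

```bash
python3 tg.py ll; python3 look.py scene15 120 130 280 290
```

```text
t 19.12 pos [ 0.5042 -0.0644  0.2165] rot [-1.7999e+02 -6.0000e-02 -1.7520e+02] F [0.93 0.32 0.23] w 0.0583 j [  15.    5.  -21.   -0.  -64. -100.]
[ 0.504558 -0.064892  0.2165  ] [-0.3 -0.6 -0. ] yaw to -175.2: 0.0
[ 0.500572 -0.065228  0.191   ] [ 3.7 -0.6 25.5] yaw to -175.2: 0.0
[ 0.4955895 -0.065648   0.1665   ] [ 8.7 -0.6 50. ] yaw to -175.2: 0.0
```

View pics/scene15.png

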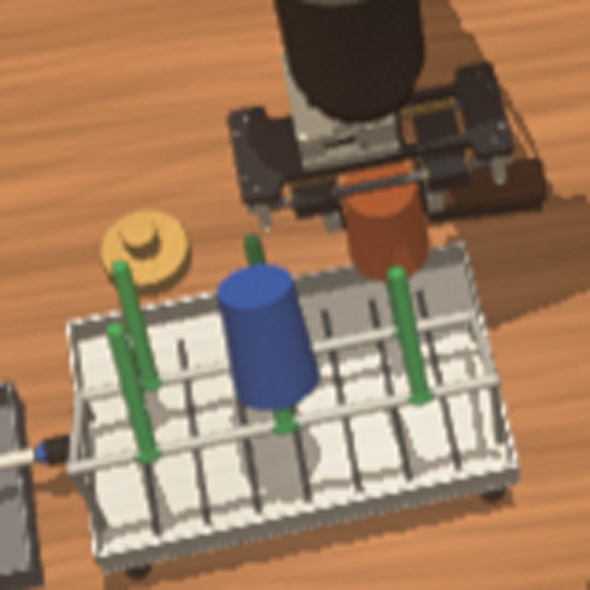

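{"name": "apply_moves", "arguments": {
  "commands": [
    {"grip": 0.4,"dp": [1,0,6],"yaw": 0},
    {"grip": 0.4,"dp": [1,0,12],"yaw": 0},
    {"grip": 0.4,"dp": [2,0,17],"yaw": 0},
    {"grip": 0.4,"dp": [3,0,21],"yaw": 0},
    {"grip": 0.4,"dp": [4,0,25],"yaw": 0},
    {"grip": 0.4,"dp": [5,0,30],"yaw": 0},
    {"grip": 0.4,"dp": [6,0,35],"yaw": 0},
    {"grip": 0.4,"dp": [7,0,39],"yaw": 0},
    {"grip": 0.4,"dp": [8,0,42],"yaw": 0},
    {"grip": 0.4,"dp": [8,0,42],"yaw": 0}
  ]
}}

```text
time_s: 20.42
tcp_pos: [0.4965, -0.0651, 0.1749]
eef_rot: [-180.0, -0.0, -175.2]
contact_force: [1.8, 0.2, -0.5]
gripper_width: 0.0583
```

```bash
python3 tg.py ll; python3 look.py scene16 120 130 280 290
```

```text
t 20.43 pos [ 0.4965 -0.0651  0.1749] rot [-1.800e+02 -1.000e-02 -1.752e+02] F [ 1.85  0.24 -0.48] w 0.0583 j [  15.    7.  -25.   -0.  -58. -100.]
[ 0.504558 -0.064892  0.2165  ] [ -8.1  -0.5 -41.6] yaw to -175.2: 0.0
[ 0.500572 -0.065228  0.191   ] [ -4.1  -0.5 -16.1] yaw to -175.2: 0.0
[ 0.4955895 -0.065648   0.1665   ] [ 0.9 -0.5  8.4] yaw to -175.2: 0.0
```

View pics/scene16.png

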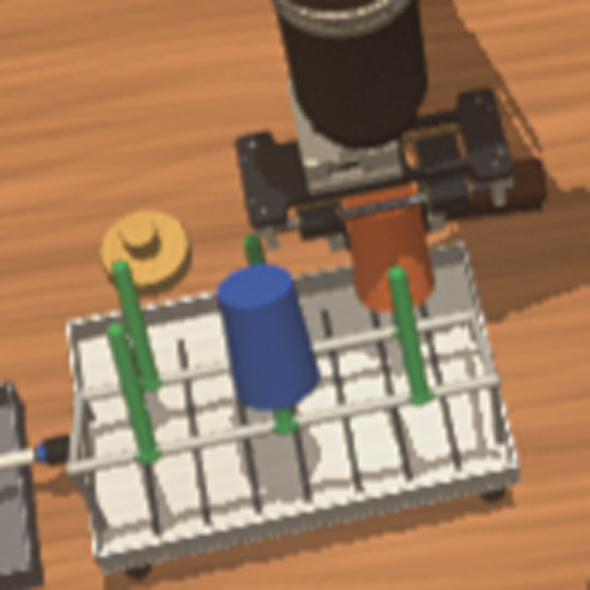

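{"name": "apply_moves", "arguments": {
  "commands": [
    {"grip": 0.4,"dp": [0,0,3],"yaw": 0},
    {"grip": 0.4,"dp": [1,0,6],"yaw": 0},
    {"grip": 0.4,"dp": [1,0,9],"yaw": 0},
    {"grip": 0.4,"dp": [1,0,9],"yaw": 0}
  ]
}}

```text
time_s: 20.98
tcp_pos: [0.4961, -0.0652, 0.1667]
eef_rot: [-180.0, 0.1, -175.2]
contact_force: [-1.1, 0.1, 5.9]
gripper_width: 0.0585
```

{"name": "apply_moves", "arguments": {
  "commands": [
    {"grip": 0.7,"dp": [0,0,-2],"yaw": 0},
    {"grip": 0.85,"dp": [0,0,-2],"yaw": 0},
    {"grip": 1,"dp": [0,0,-2],"yaw": 0},
    {"grip": 1,"dp": [0,0,-2],"yaw": 0},
    {"grip": 1,"dp": [0,0,-2],"yaw": 0},
    {"grip": 1,"dp": [0,0,-40],"yaw": 0},
    {"grip": 1,"dp": [0,0,-95],"yaw": 0},
    {"grip": 1,"dp": [5,40,-110],"yaw": 0},
    {"grip": 1,"dp": [10,100,-110],"yaw": 0},
    {"grip": 1,"dp": [13,160,-110],"yaw": 0},
    {"grip": 1,"dp": [13,220,-110],"yaw": 0},
    {"grip": 1,"dp": [13,260,-110],"yaw": 0}
  ]
}}

```text
time_s: 22.48
tcp_pos: [0.4603, 0.1952, 0.2762]
eef_rot: [180.0, 0.0, -175.1]
contact_force: [0.3, -0.3, -0.1]
gripper_width: 0.0871
```

```bash
python3 look.py scene17 50 140 260 300; python3 -c "
from h import *
togo((.4498,.33,.17))"
```

```text
t 22.52 pos [0.4606 0.1981 0.2759] rot [ 1.7994e+02  3.0000e-02 -1.7508e+02] F [0.32 3.6  0.66] w 0.0874 j [  46.    2.  -16.   -0.  -72. -131.]
(0.4498, 0.33, 0.17) [ -0.6 132.3 105.9] yaw to -175.2: 0.002
```

View pics/scene17.png

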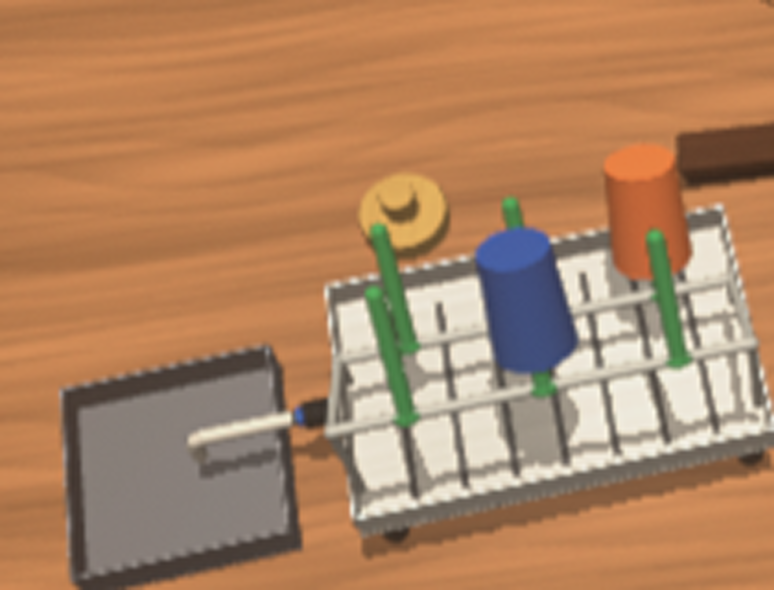

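{"name": "apply_moves", "arguments": {
  "commands": [
    {"grip": 1,"dp": [-1,50,40],"yaw": 0},
    {"grip": 1,"dp": [-1,100,80],"yaw": 0},
    {"grip": 1,"dp": [-1,132,110],"yaw": 0},
    {"grip": 1,"dp": [-1,132,125],"yaw": 0},
    {"grip": 1,"dp": [-1,132,165],"yaw": 0},
    {"grip": 1,"dp": [-1,132,200],"yaw": 0},
    {"grip": 1,"dp": [-1,132,219],"yaw": 0},
    {"grip": 1,"dp": [-1,132,220],"yaw": 0},
    {"grip": 0.4,"dp": [-1,132,220],"yaw": 0},
    {"grip": 0.4,"dp": [-1,132,220],"yaw": 0},
    {"grip": 0.4,"dp": [-1,132,220],"yaw": 0},
    {"grip": 0.4,"dp": [-1,132,220],"yaw": 0}
  ],
  "newtons": 8
}}

```text
time_s: 24.02
tcp_pos: [0.4516, 0.3258, 0.0573]
eef_rot: [179.9, 0.1, -175.2]
contact_force: [0.3, 2.0, 4.6]
gripper_width: 0.0585
```

{"name": "apply_moves", "arguments": {
  "commands": [
    {"grip": 0.4,"dp": [0,0,-15],"yaw": 0},
    {"grip": 0.4,"dp": [0,0,-60],"yaw": 0},
    {"grip": 0.4,"dp": [0,0,-120],"yaw": 0},
    {"grip": 0.4,"dp": [0,0,-180],"yaw": 0},
    {"grip": 0.4,"dp": [0,-20,-235],"yaw": 0},
    {"grip": 0.4,"dp": [0,-65,-268],"yaw": 0},
    {"grip": 0.4,"dp": [0,-120,-268],"yaw": 0},
    {"grip": 0.4,"dp": [0,-180,-268],"yaw": 0},
    {"grip": 0.4,"dp": [0,-240,-268],"yaw": 0},
    {"grip": 0.4,"dp": [0,-300,-268],"yaw": 0},
    {"grip": 0.4,"dp": [0,-340,-268],"yaw": 0},
    {"grip": 0.4,"dp": [0,-340,-268],"yaw": 0}
  ]
}}

```text
time_s: 25.52
tcp_pos: [0.4782, -0.017, 0.3245]
eef_rot: [-180.0, -0.1, -175.4]
contact_force: [0.9, 1.0, -0.6]
gripper_width: 0.0583
```

```bash
python3 tg.py lr; python3 look.py scene18 100 100 280 280
```

```text
t 25.52 pos [ 0.4782 -0.017   0.3245] rot [-1.7998e+02 -5.0000e-02 -1.7542e+02] F [ 0.94  0.97 -0.59] w 0.0583 j [  22.   -1.  -14.    0.  -78. -107.]
[ 0.521358 -0.264192  0.2165  ] [ -23.3 -249.8  108. ] yaw to -175.2: -0.004
[ 0.517372 -0.264528  0.191   ] [ -19.3 -249.9  133.5] yaw to -175.2: -0.004
[ 0.5123895 -0.264948   0.1665   ] [ -14.3 -249.9  158. ] yaw to -175.2: -0.004
```

View pics/scene18.png

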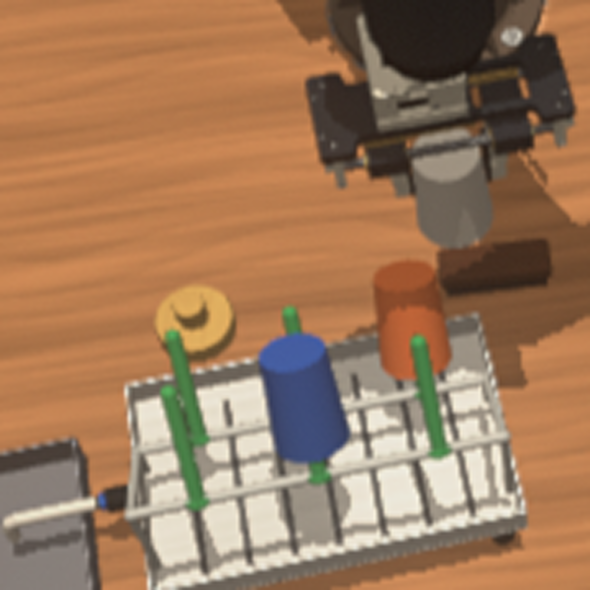

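{"name": "apply_moves", "arguments": {
  "commands": [
    {"grip": 0.4,"dp": [0,-50,0],"yaw": 0},
    {"grip": 0.4,"dp": [0,-110,0],"yaw": 0},
    {"grip": 0.4,"dp": [-5,-170,0],"yaw": 0},
    {"grip": 0.4,"dp": [-15,-220,0],"yaw": 0},
    {"grip": 0.4,"dp": [-23,-250,10],"yaw": 0},
    {"grip": 0.4,"dp": [-23,-250,24],"yaw": 0},
    {"grip": 0.4,"dp": [-23,-250,24],"yaw": 0}
  ]
}}

```text
time_s: 26.45
tcp_pos: [0.5224, -0.2603, 0.2986]
eef_rot: [179.9, -0.2, -175.2]
contact_force: [0.7, -0.8, -0.8]
gripper_width: 0.0585
```

```bash
python3 tg.py lr; python3 look.py scene19 90 110 260 290
```

```text
t 26.45 pos [ 0.5224 -0.2603  0.2986] rot [ 1.7992e+02 -1.7000e-01 -1.7517e+02] F [ 0.71 -0.8  -0.77] w 0.0585 j [ -7.  10.  -4.  -0. -76. -78.]
[ 0.521358 -0.264192  0.2165  ] [ 1.3 -3.8 82.1] yaw to -175.2: 0.0
[ 0.517372 -0.264528  0.191   ] [  5.3  -3.8 107.6] yaw to -175.2: 0.0
[ 0.5123895 -0.264948   0.1665   ] [ 10.3  -3.8 132.1] yaw to -175.2: 0.0
```

View pics/scene19.png

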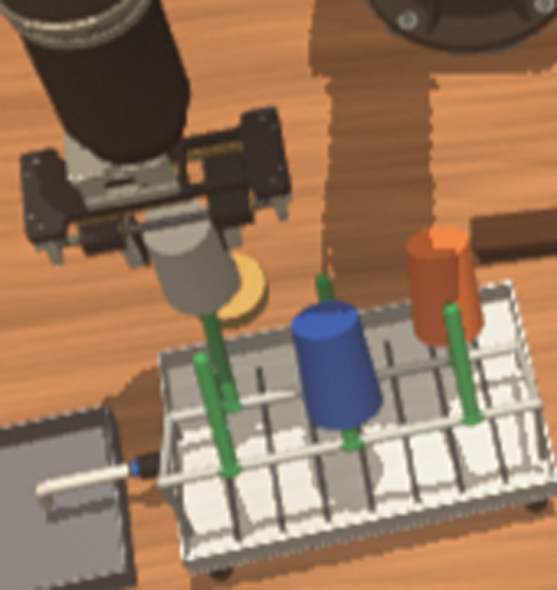

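{"name": "apply_moves", "arguments": {
  "commands": [
    {"grip": 0.4,"dp": [0,-1,30],"yaw": 0},
    {"grip": 0.4,"dp": [0,-1,48],"yaw": 0},
    {"grip": 0.4,"dp": [0,-1,60],"yaw": 0},
    {"grip": 0.4,"dp": [0,-1,72],"yaw": 0},
    {"grip": 0.4,"dp": [0,-1,82],"yaw": 0},
    {"grip": 0.4,"dp": [0,-1,82],"yaw": 0}
  ],
  "newtons": 6
}}

```text
time_s: 27.25
tcp_pos: [0.5229, -0.2624, 0.2174]
eef_rot: [180.0, -0.1, -175.2]
contact_force: [0.8, -0.5, -0.1]
gripper_width: 0.0587
```

```bash
python3 tg.py lr; python3 look.py scene20 90 110 260 290
```

```text
t 27.25 pos [ 0.5229 -0.2624  0.2174] rot [ 1.7998e+02 -6.0000e-02 -1.7519e+02] F [ 0.83 -0.48 -0.07] w 0.0587 j [ -8.  13. -12.  -0. -66. -78.]
[ 0.521358 -0.264192  0.2165  ] [ 1.7 -1.7  0.9] yaw to -175.2: 0.0
[ 0.517372 -0.264528  0.191   ] [ 5.7 -1.7 26.4] yaw to -175.2: 0.0
[ 0.5123895 -0.264948   0.1665   ] [10.7 -1.7 50.9] yaw to -175.2: 0.0
```

View pics/scene20.png

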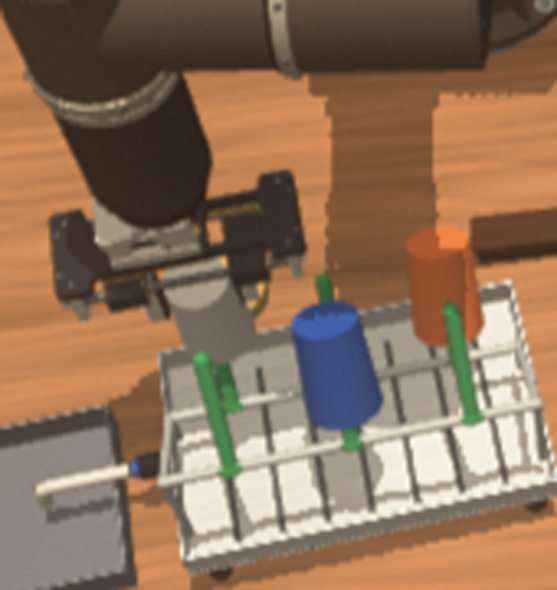

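{"name": "apply_moves", "arguments": {
  "commands": [
    {"grip": 0.4,"dp": [1,-1,6],"yaw": 0},
    {"grip": 0.4,"dp": [2,-2,12],"yaw": 0},
    {"grip": 0.4,"dp": [3,-2,17],"yaw": 0},
    {"grip": 0.4,"dp": [4,-2,21],"yaw": 0},
    {"grip": 0.4,"dp": [5,-2,25],"yaw": 0},
    {"grip": 0.4,"dp": [6,-2,30],"yaw": 0},
    {"grip": 0.4,"dp": [7,-2,35],"yaw": 0},
    {"grip": 0.4,"dp": [8,-2,39],"yaw": 0},
    {"grip": 0.4,"dp": [9,-2,43],"yaw": 0},
    {"grip": 0.4,"dp": [9,-2,43],"yaw": 0}
  ]
}}

```text
time_s: 28.55
tcp_pos: [0.5142, -0.2652, 0.1747]
eef_rot: [180.0, -0.0, -175.2]
contact_force: [0.5, 0.5, -0.1]
gripper_width: 0.0585
```

```bash
python3 tg.py lr; python3 look.py scene21 90 130 260 290
```

```text
t 28.55 pos [ 0.5142 -0.2652  0.1747] rot [ 1.7999e+02 -2.0000e-02 -1.7520e+02] F [ 0.51  0.54 -0.11] w 0.0585 j [ -8.  14. -16.  -0. -60. -77.]
[ 0.521358 -0.264192  0.2165  ] [ -7.2   0.4 -41.8] yaw to -175.2: -0.0
[ 0.517372 -0.264528  0.191   ] [ -3.2   0.4 -16.3] yaw to -175.2: -0.0
[ 0.5123895 -0.264948   0.1665   ] [1.8 0.4 8.2] yaw to -175.2: -0.0
```

View pics/scene21.png

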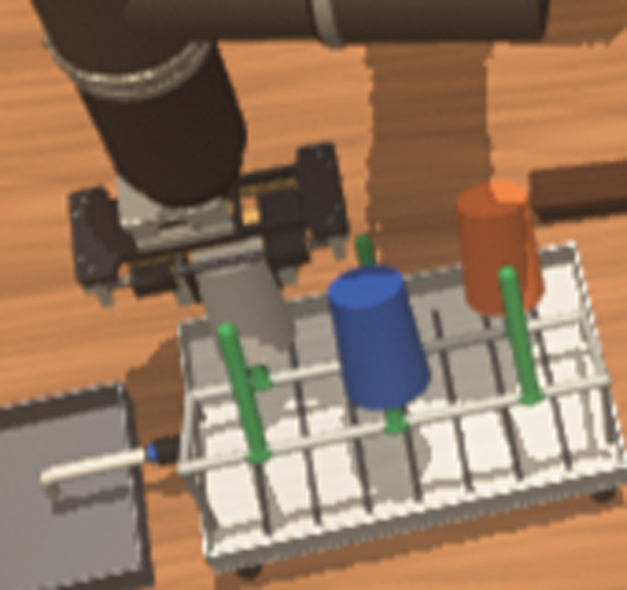

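{"name": "apply_moves", "arguments": {
  "commands": [
    {"grip": 0.4,"dp": [1,0,3],"yaw": 0},
    {"grip": 0.4,"dp": [2,0,6],"yaw": 0},
    {"grip": 0.4,"dp": [2,0,9],"yaw": 0},
    {"grip": 0.4,"dp": [2,0,9],"yaw": 0}
  ]
}}

```text
time_s: 29.1
tcp_pos: [0.5129, -0.266, 0.1672]
eef_rot: [-179.9, 0.1, -175.2]
contact_force: [-1.7, -0.9, 6.2]
gripper_width: 0.0585
```

{"name": "apply_moves", "arguments": {
  "commands": [
    {"grip": 0.7,"dp": [0,0,-2],"yaw": 0},
    {"grip": 0.85,"dp": [0,0,-2],"yaw": 0},
    {"grip": 1,"dp": [0,0,-2],"yaw": 0},
    {"grip": 1,"dp": [0,0,-2],"yaw": 0},
    {"grip": 1,"dp": [0,0,-2],"yaw": 0},
    {"grip": 1,"dp": [0,0,-40],"yaw": 0},
    {"grip": 1,"dp": [0,0,-95],"yaw": 0},
    {"grip": 1,"dp": [0,0,-140],"yaw": 0},
    {"grip": 1,"dp": [40,-40,-150],"yaw": 0},
    {"grip": 1,"dp": [60,-95,-150],"yaw": 0},
    {"grip": 1,"dp": [60,-150,-150],"yaw": 0},
    {"grip": 1,"dp": [60,-150,-150],"yaw": 0}
  ]
}}

```text
time_s: 30.6
tcp_pos: [0.4644, -0.4228, 0.3146]
eef_rot: [180.0, -0.1, -175.4]
contact_force: [-0.8, 0.9, -0.5]
gripper_width: 0.0882
```

```bash
python3 look.py scene22 50 140 260 300
python3 - <<'E'
from h import *
from plant import *
togo((.45,-.2,.3))
c=capture("top")["color"][:,:,::-1]; cv2.imwrite("pics/top22.png",cv2.resize(c[120:320,250:490],None,fx=3.2,fy=2.9*3.2/2.9,interpolation=2)[:600])
E
```

```text
t 30.65 pos [ 0.4645 -0.4214  0.3149] rot [ 1.7994e+02 -9.0000e-02 -1.7536e+02] F [ 0.13  0.52 -0.43] w 0.0876 j [-24.  14.   3.  -0. -79. -61.]
(0.45, -0.2, 0.3) [ -3.4 221.8  14.9] yaw to -175.2: -0.003
```

View pics/scene22.png

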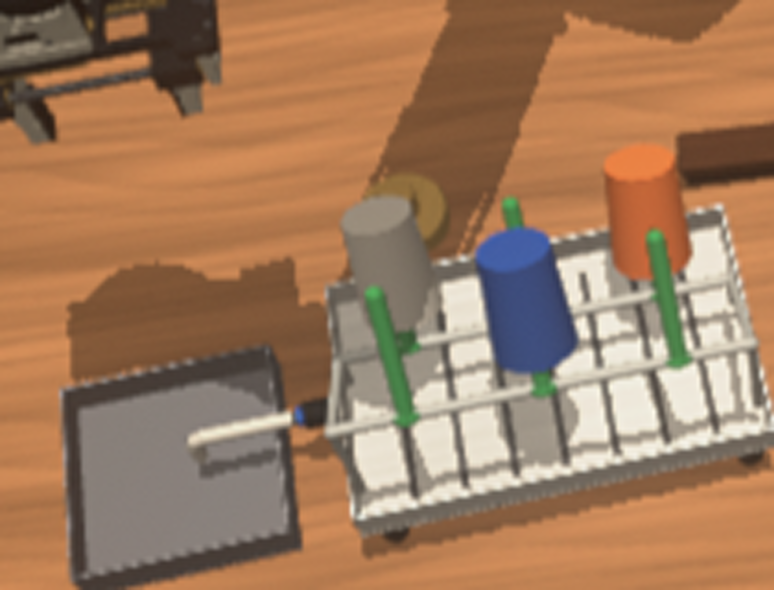

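View pics/top22.png

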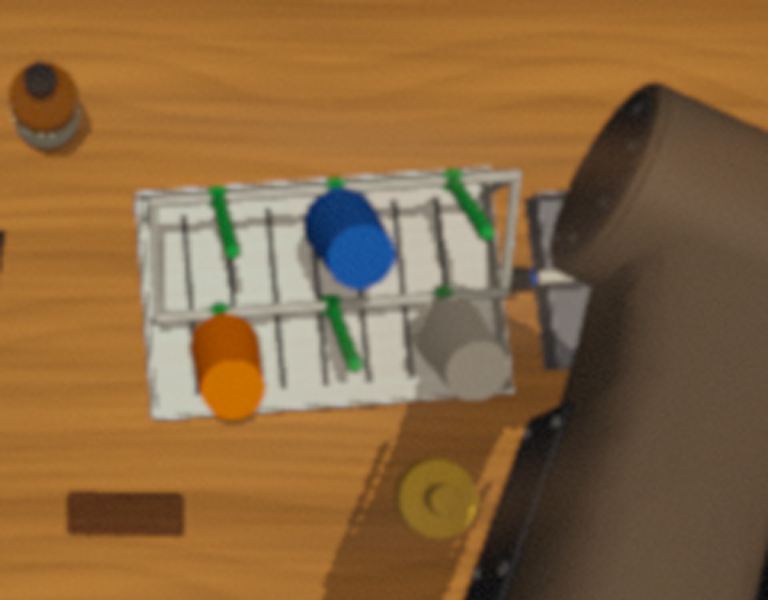

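Run:
```python
from h import *
d=np.array([-np.sin(np.radians(35))*.9965,-np.sin(np.radians(35))*.084,np.cos(np.radians(35))])
# mean bias: triangulated tips as measured (apex-ish, same bias)
T=dict(blue=[.5939,-.1585,.2586],orange=[.4916,-.0668,.1926],white=[.5084,-.266,.1926])
for n,a,b in [("blue",(361,257),(514,250)),("orange",(233,389),(641,162)),("white",(476,371),(380,213))]:
    x,f=tri(np.array(a)/3.2+[250,120],np.array(b)/3.686+[50,140]); v=x-T[n]
    print(n,x.round(4),f.round(1),"along",(v@d).round(4),"lateral",np.linalg.norm(v-(v@d)*d).round(4))
```

```text
blue [ 0.5834 -0.1585  0.2625] [-0.5 -0.1 -0.5 -0. ] along 0.0092 lateral 0.0065
orange [ 0.4805 -0.0642  0.1974] [-0.6 -0.1 -0.6 -0. ] along 0.0101 lateral 0.0071
white [ 0.4969 -0.2644  0.1992] [-0.7 -0.1 -0.7 -0.1] along 0.0118 lateral 0.006
```

Run:
```python
from h import *
from plant import *
from scipy.optimize import minimize
im={n:cv2.cvtColor(capture(n)["color"],cv2.COLOR_RGB2HSV) for n in("top","scene")}
seed={"blue":{"top":(361,257),"scene":(514,250)},"orange":{"top":(233,389),"scene":(641,162)}}
rng={"blue":((100,120,50),(130,255,255)),"orange":((3,170,80),(20,255,255))}
Tm=dict(blue=[.5945,-.1575,.267],orange=[.4926,-.0659,.201])
S=8
def hull(pts,off):
    m=np.zeros((110*S,110*S),np.uint8)
    h=cv2.convexHull(((pts-off+.5)*S).astype(np.float32)); cv2.fillPoly(m,[h.astype(np.int32)],1); return m
th=np.linspace(0,2*np.pi,60)
def model(p,c):
    b=np.array([-np.sin(p[3]),p[4],np.cos(p[3])]); b/=np.linalg.norm(b)
    u=np.cross(b,[0,1,0]);u/=np.linalg.norm(u);v=np.cross(b,u)
    ring=lambda z,r:np.array(p[:3])+z*b+r*(np.outer(np.cos(th),u)+np.outer(np.sin(th),v))
    return proj(c,np.r_[ring(.003,.027),ring(-.085,.032)])
def meas(n):
    out={}
    for c in im:
        s=np.array(seed[n][c])/(3.2 if c=="top" else 3.686)+([250,120] if c=="top" else [50,140])
        m=cv2.inRange(im[c],*rng[n]); 
        k,l,st,ce=cv2.connectedComponentsWithStats(m); i=l[int(s[1]),int(s[0])]; assert i,(n,c)
        off=s.astype(int)-55
        ys,xs=np.where(l==i); pts=np.concatenate([np.c_[xs+a,ys+b] for a in(-.5,.5) for b in(-.5,.5)]).astype(float)
        out[c]=(off,hull(pts,off)); print(n,c,st[i])
    return out
d=np.array([-np.sin(np.radians(35))*.9965,-np.sin(np.radians(35))*.084,np.cos(np.radians(35))])
for n in seed:
    M=meas(n)
    def cost(q):
        p=[q[0],q[1],q[2],q[3],q[4]]
        return sum((hull(model(p,c),o)!=m).sum()/m.sum() for c,(o,m) in M.items())
    best=None
    for t0 in(.3,.5):
        x0=np.array(Tm[n]+[t0,-.03])
        sim=np.vstack([x0]+[x0+np.eye(5)[i]*[.01,.01,.01,.15,.1][i] for i in range(5)])
        r=minimize(cost,x0,method="Nelder-Mead",options=dict(initial_simplex=sim,xatol=1e-4,fatol=1e-4,maxiter=400))
        if best is None or r.fun<best.fun: best=r
    q=best.x;b=np.array([-np.sin(q[3]),q[4],np.cos(q[3])]);b/=np.linalg.norm(b);v=q[:3]-Tm[n]
    print(n,q.round(4),"cost",round(best.fun,3),"angle to peg",np.arccos(b@d).round(3),"along",(v@d).round(4),"dist",np.linalg.norm(v).round(4))
```

```text
blue top [346 179  28  32 584]
blue scene [179 202  25  38 569]
blue [ 0.5856 -0.1575  0.2633  0.3976  0.0069] cost 0.242 angle to peg 0.219 along 0.002 dist 0.0096
orange top [    0    94   560   326 97245]
orange scene [214 179  23  36 561]
orange [ 0.4733 -0.0646  0.1939  0.7285  0.0128] cost 0.992 angle to peg 0.134 along 0.0051 dist 0.0206
```

Blue's silhouette fit gives 0.22 rad to the peg, 2 mm above the tip along it and 10 mm off the tip. Orange and white seated at the same height relative to their tips, with the same force. The orange fit is not usable because its mask leaked into the wood. The arm is clear, so I'm handing in.

```bash
python3 -c "
from plant import *
s=get_state();print(s['time_s'],s['contact_force']);print(close_job())"
```

```text
30.8 [-0.17664659  0.34734678 -0.69250002]
the job is handed in; nothing more can be done
None
```

I pushed the drain tube home, then hung all three beakers and handed the job in at 30.8 s. Blue is on the upper middle peg, orange on the lower left and white on the lower right. No verdict was reported.

**Tube:** The push force rose to about 31 N over the last 1 mm, so it had bottomed, and the black mark sat against the blue ring afterwards. I did this before any beaker was lifted.

**Beakers:** Each beaker met its peg tip at the same relative height, within about 1 mm and with about 6 N. The last pictures show all three hanging mouth-down and tilted along their pegs. The arm was clear with about zero force.
- **Blue:** A silhouette fit put its base centre 2 mm above the tip along the peg, 10 mm from the tip in all, and its axis 0.22 rad from the peg's. All are within limits, though the fit overlapped only roughly (cost 0.24).
- **Orange and white:** The orange silhouette fit failed because its mask merged with the wood, and I did not fit white. Two-camera estimates of the base's outer face put it 9–12 mm along the peg above the picked tip point, white being highest. After allowing for the 3 mm base and picking the tip a little low, I put the inner face at about 2–5 mm. The limit is 8 mm, so white has the least margin.

**Bystanders:** I did not measure the bottle, brush and weight at the end. In the last pictures they look unmoved, and the arm never went near enough to touch them.

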